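# Change over the battery packs on the charging dock

### The arm

A 7-joint arm with a two-finger parallel gripper is mounted at the origin on the work surface. World frame = base frame: x ahead of the robot, y to its left, z up, the work surface at z = 0. Lengths are in m, angles in rad, forces in N, time in s.
With the tool pointing down it reaches from about 0.4 to 0.85 m from the base axis. Payload 4.5 kg.
Tool frame: the origin (TCP) lies on the centre line of the jaws, within the pads' length; the fingertips stand 19 mm ahead of it and the grasp point (between the pads) is the TCP; z points along the fingers, y is the direction in which the jaws open and shut (so a half turn about z gives the same grasp; the last joint's range is limited). The gripper opens to 88 mm and grips with 3 to 60 N. Pads are 18 mm wide; open, the fingers measure 123 mm over their backs; the gripper's body (75 mm by 187 mm) begins 45 mm behind the grasp point.
Start: joints at [1.353, 0.689, -0.195, 1.565, 0.157, 0.902, -0.215], TCP at [0.156, -0.605, 0.258] pointing down, gripper open.
Joint ranges: [-3.01, 3.01], [-0.46, 2.08], [-1.47, 1.51], [0.13, 2.56], [-1, 4.14], [0.04, 2.09], [-2.66, 2.66]. Speed limits (rad/s): [2.57, 2.57, 3.14, 3.14, 3.14, 3.14, 3.14].

### API

Orientations are given as a 3x3 rotation matrix whose columns are the frame's x, y, z axes.
In Python, from cell import env gives the robot as it stands. The module is installed in compiled form; this text tells all that it offers.
- The arm moves only by the tool move_arm, never from a script. Its argument "steps" is a list of rows, each a list of 3 entries, a list of its own where there are three numbers: the closure, from 0 (fully open) to 1 (shut), then the shift along the tool's x, y, z in cm, then the turn, a rotation vector about the tool's x, y, z in degrees. A call has 1 to 12 rows; each row shifts and turns the pose as measured when the row begins, along the tool's axes as they then stand; what a row does not reach is not made up. A row lasts 1/8 s, in which the tool goes at most 62.5 mm and 10.7 degrees, less where a joint would pass 70% of its speed; a pose out of reach is approached as far as the arm can. A call with a gripper value outside its range is refused whole. The fingers move at their own pace and stop on an object; "squeeze" is the grip in N (left out, the last holds). Time passes only in rows, so rows that do not move let the fingers close. It gives the time, the measured TCP pose, the force and the opening at its end, in the units of the state.
- env.get_state(): the state, without advancing time (a new reading comes with each control period).
- env.capture(name): name is "scene" or "top" or "wrist"; returns a dict with "frame" (480x640x3 uint8, blue, green, red), "camera_matrix" (3x3 intrinsics, pixels), "R" (3x3) and "t" (3): a world point X has camera coordinates R X + t. Camera axes: x right, y down, z forward; pixel columns grow to the right and rows downward; lengths in m; the calibration is good to about 2 mm. A picture is of the moment at which its call begins. There is no depth.
- env.close_job(): hands the job in, once; it reports no verdict.
The state is a dict: "clock": time; "joint_positions": joint angles; "qd": joint speeds; "joint_efforts": joint torques, N m; "tool_pos": TCP position; "ee_rot": TCP orientation; "contact_force": force on the tool from outside, world axes, zero at the start; "torque": the same for the moment, N m; "grip_width": finger opening in m.
Only numpy, scipy, OpenCV 4.12 (cv2) and the standard library are available. Lean on these libraries where they do the work, as an engineer would, in place of code of your own. Each camera call takes 0.05 s, during which the arm holds its last target.

### The job

Swap the skateboard battery packs on the charging dock: first switch the dock off at its rocker (push the red end down), then lift out every charged pack (green) and stand it upright in the stainless tray, and plug every flat pack (orange) fully home into a socket of its own. Only when all of that is done, switch the dock back on (green end down). Leave everything else on the shelf where it is.

Things in the scene. Friction and masses are not known exactly. Their poses are not given: they have to be found in the camera images.
- socket0 (a point): centre of the mouth of one socket, in the dock's top face, 30 mm above the shelf; axes are the dock's (x across the slab, y along the row, z up). Sockets are holes 51 x 75 mm (x, y), 24 mm deep, slightly chamfered, 100 mm apart. The plug fits with its y along the socket's y, either way round; fully in, the pack's flange lies on the dock's top and the pack's centre is 18 mm above this point
- socket1 (a point): the same for the middle socket
- socket2 (a point): the same for the third socket, next to the rocker
- dock: charging dock, a grey slab 130 x 380 x 30 mm (x, y, z) fixed on the shelf; origin at the centre of its underside, on the shelf; z up, sockets lie at y = -130, -30 and +70 mm on its x = 0 line, the rocker at y = +155 mm
- rocker_pivot (a point): pivot of the rocker switch, 52 mm above the shelf, axes as the dock's. The rocker is a black paddle 90 x 36 x 14 mm (x, y, z) centred on the pivot; its +x end has a green patch (on), its -x end a red patch (off), each centred 32 mm from the pivot. On each side (y) stands a fixed cheek as high as the pivot
- rocker (a joint): angle of the rocker, rad: +0.25 = on (green end down), -0.25 = off (red end down), 0 = level, where it does not stay. Pushed down at its raised end with about 3 to 6 N it passes its centre and snaps over by itself
- tray: stainless parts tray, open, 210 x 160 x 22 mm (x, y, z), walls and floor 4 mm, fixed on the shelf; origin at the centre of its underside. The tray and a blue plastic bin with two yellow wheels stand on opposite sides, either way round
- flat0_mid (a point): flat battery pack, ORANGE top and band, 0.3 to 0.55 kg, standing on its plug on the shelf; may be absent. From below: plug 48 x 72 x 20 mm (x, y, z; lowest 6 mm narrowed to 44 x 68), flange 58 x 82 x 12 mm, grip block 40 x 70 x 44 mm; 76 mm tall in all. The point is its centre, 38 mm above its underside; z up, y along the long side
- flat1_mid (a point): flat battery pack, ORANGE top and band, 0.3 to 0.55 kg, standing on its plug on the shelf; may be absent. From below: plug 48 x 72 x 20 mm (x, y, z; lowest 6 mm narrowed to 44 x 68), flange 58 x 82 x 12 mm, grip block 40 x 70 x 44 mm; 76 mm tall in all. The point is its centre, 38 mm above its underside; z up, y along the long side
- flat2_mid (a point): flat battery pack, ORANGE top and band, 0.3 to 0.55 kg, standing on its plug on the shelf; may be absent. From below: plug 48 x 72 x 20 mm (x, y, z; lowest 6 mm narrowed to 44 x 68), flange 58 x 82 x 12 mm, grip block 40 x 70 x 44 mm; 76 mm tall in all. The point is its centre, 38 mm above its underside; z up, y along the long side
- full0_mid (a point): charged battery pack with GREEN top and band, same shape, size and axes as the orange ones, at the start fully in one of the sockets; may be absent. The point is its centre, 38 mm above its underside
- full1_mid (a point): charged battery pack with GREEN top and band, same shape, size and axes as the orange ones, at the start fully in one of the sockets; may be absent. The point is its centre, 38 mm above its underside
- full2_mid (a point): charged battery pack with GREEN top and band, same shape, size and axes as the orange ones, at the start fully in one of the sockets; may be absent. The point is its centre, 38 mm above its underside
- wheel0: bystander: yellow wheel, 60 mm across, 44 mm high, in the blue bin; origin at its underside
- wheel1: bystander: the other yellow wheel; origin at its underside
- jar: bystander: white push-top jar, 68 mm across, 104 mm tall; origin at its underside
- tin: bystander: round tin, 72 mm across, 41 mm high; origin at its underside
- skate_tool: bystander: black T-shaped skate tool, 110 x 85 x 12 mm, lying flat; origin at its underside
- riser: bystander: aluminium riser plate, 55 x 85 x 14 mm; origin at its underside
- truck: bystander: steel skate truck, 55 x 140 mm, 44 mm high; origin at its underside
There are look-alikes about, which are no part of the job. Leave any pink look-alike of the part that bears full0_mid alone.

How it is judged:
By the outcome, as a careful person would: the job done as asked, in the order asked, and still so for the second after the job is handed in, with the robot touching nothing.
Of full0, full1, full2 only 1 to 2 are there at a start; the rules pass over those that are not, and their reading is None.
Of flat0, flat1, flat2 only 2 to 3 are there at a start; the rules pass over those that are not, and their reading is None.
At some moment in a run one of flat0, flat1, flat2 may be knocked a few centimetres aside while the robot is not near it.
It also fails if it takes over 210 s, if anything falls off the work surface, if the arm or the gripper's body presses on something with over 40 N, if the wrist force passes 120 N, or if a joint passes its speed limit or range.

## Working session

There is one attempt and no reset: what is moved stays moved. The work goes in short steps, Python scripts to look and compute and a tool call to move; the robot and the scene stay as the last step left them, time stands still between calls to the robot, and variables do not carry over. Pictures are saved under pics/ and viewed, and the job is handed in when it is done.

Besides the shell and the picture viewer there is one more tool, called by a JSON object that holds its "method" and its "body", one argument or row to a line. move_arm: Moves the arm, as the interface text tells. Its arguments: {"type":"object","properties":{"steps":{"type":"array"},"squeeze":{"type":"number"}},"required":["steps"]}

```bash
mkdir -p pics
cat > h.py <<'E'
import numpy as np, cv2
from cell import env
def cap(n,f=None):
    c=env.capture(n)
    if f: cv2.imwrite('pics/'+f,c['frame'])
    return c
def ray(c,u,v,z):
    K=np.array(c['camera_matrix']);R=np.array(c['R']);t=np.array(c['t'])
    o=-R.T@t; d=R.T@np.linalg.inv(K)@np.array([u,v,1.])
    return o+d*(z-o[2])/d[2]
def proj(c,X):
    p=np.array(c['camera_matrix'])@(np.array(c['R'])@np.array(X)+np.array(c['t'])); return p[:2]/p[2]
def st():
    s=env.get_state(); print(s['clock'],np.round(s['tool_pos'],4),np.round(s['contact_force'],1),round(s['grip_width'],4)); print(np.round(s['ee_rot'],3).tolist(), np.round(s['joint_positions'],2)); return s
E
python3 - <<'E'
from h import *
st()
for n in ['scene','top','wrist']:
    c=cap(n,n+'0.png'); print(n,np.round(-np.array(c['R']).T@c['t'],3))
E
```

```text
0.0 [ 0.1555 -0.6047  0.2569] [-0.4  0.5 -0.5] 0.088
[[0.968, 0.249, -0.001], [0.249, -0.968, 0.002], [-0.0, -0.002, -1.0]] [ 1.35  0.69 -0.19  1.57  0.16  0.9  -0.22]
scene [1.08  0.634 0.901]
top [ 0.396 -0.007  1.271]
wrist [ 0.231 -0.585  0.385]
```

View pics/scene0.png

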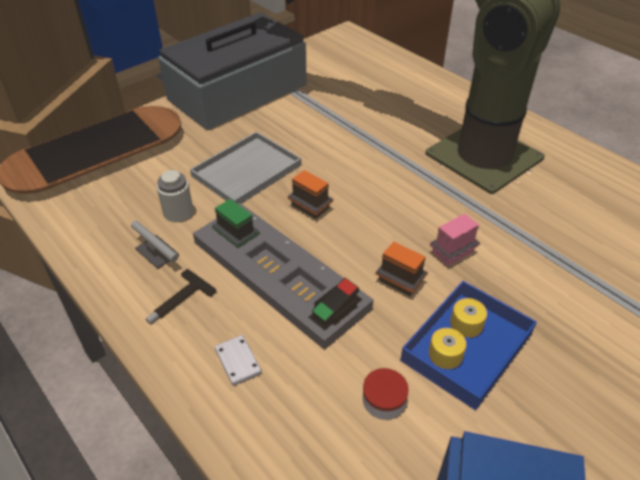

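View pics/top0.png

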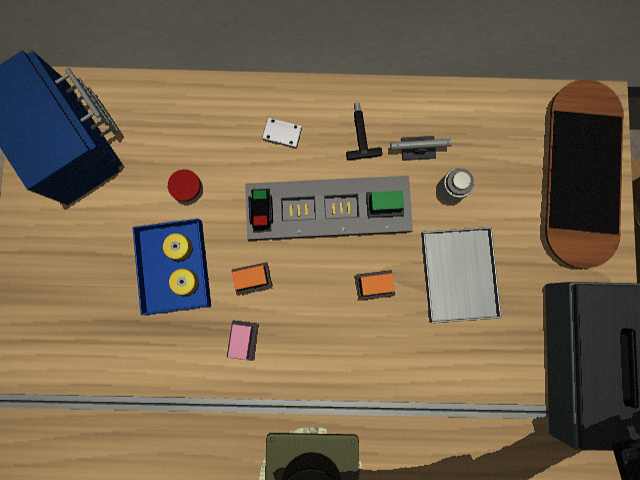

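View pics/wrist0.png

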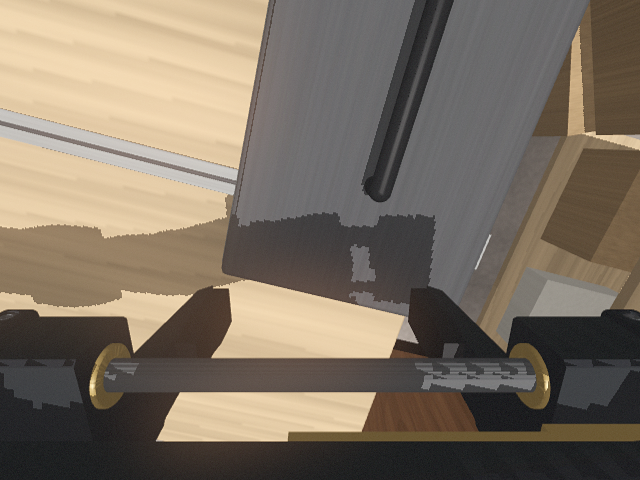

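```bash
cat > meas.py <<'E'
from h import *
def blobs(c,lo,hi,z,mina=60):
    hsv=cv2.cvtColor(c['frame'],cv2.COLOR_BGR2HSV); m=cv2.inRange(hsv,np.array(lo),np.array(hi))
    cs,_=cv2.findContours(m,cv2.RETR_EXTERNAL,cv2.CHAIN_APPROX_NONE); out=[]
    for k in cs:
        if cv2.contourArea(k)<mina: continue
        P=np.array([ray(c,*p[0],z)[:2] for p in k],np.float32)
        px=k[:,0].mean(0)
        (cx,cy),(w,h),a=cv2.minAreaRect(P*1000)
        if w>h: w,h,a=h,w,a+90
        # long-side direction angle from world +y... direction of h side
        th=a+90 # angle of the long side
        th=(th+90)%180-90
        out.append((px.round(0).tolist(),round(cx,1),round(cy,1),round(w,1),round(h,1),round(th,1)))
    return out
OR=((5,150,100),(16,255,255)); GR=((45,100,40),(80,255,255)); RED=((0,150,60),(4,255,255)); PINK=((150,60,80),(175,255,255))
E
python3 - <<'E'
from meas import *
c=cap('top')
print('orange',blobs(c,*OR,.076)); print('green',blobs(c,*GR,.086)); print('red',blobs(c,*RED,.06,30));print('pink',blobs(c,*PINK,.076))
# dock, tray coarse: corners in the picture
big=cv2.resize(c['frame'][150:340,120:520],None,fx=2,fy=2,interpolation=cv2.INTER_CUBIC); cv2.imwrite('pics/topcrop.png',big)
print(c['camera_matrix'])
E
```

```text
orange [([377.0, 284.0], 436.7, -134.0, 40.7, 70.0, -81.2), ([249.0, 277.0], 444.7, 146.7, 40.7, 70.3, -76.6), ([580.0, 237.0], 546.4, -582.3, 113.8, 169.1, 76.9), ([592.0, 101.0], 870.4, -613.7, 90.7, 163.1, 82.3)]
green [([387.0, 200.0], 621.7, -152.6, 40.3, 69.5, -85.4), ([259.0, 194.0], 628.8, 129.2, 20.3, 28.6, -87.9)]
red [([260.0, 220.0], 574.0, 129.9, 21.1, 30.3, -83.8), ([184.0, 185.0], 649.2, 304.0, 68.9, 70.0, -88.5)]
pink [([239.0, 341.0], 307.5, 161.9, 40.9, 71.6, -6.9)]
[[546.12847704   0.         324.51535317]
 [  0.         546.12847704 234.19160163]
 [  0.           0.           1.        ]]
```

View pics/topcrop.png

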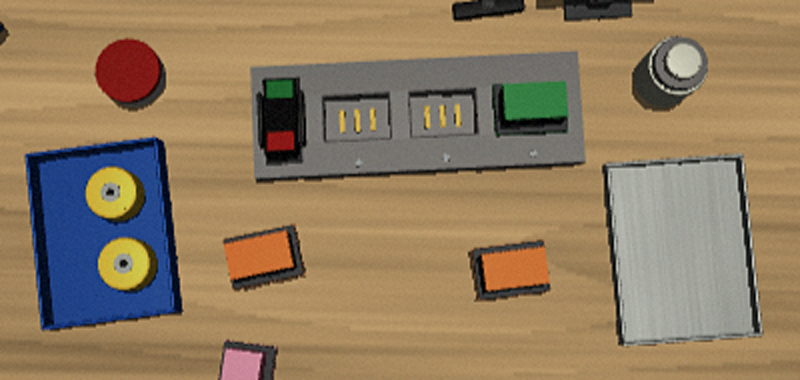

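```bash
cat >> h.py <<'E'
from scipy.spatial.transform import Rotation as Ro
def plan(target,yaw_y,n=None,grip=0.0):
    """target TCP pos (m), yaw_y: world angle(deg) of the tool y axis (mod 180, nearest)"""
    s=env.get_state(); p=np.array(s['tool_pos']); R=np.array(s['ee_rot']); 
    cur=np.degrees(np.arctan2(R[1,1],R[0,1])); d=(yaw_y-cur+90)%180-90
    y=np.array([np.cos(np.radians(cur+d)),np.sin(np.radians(cur+d)),0]); z=np.array([0,0,-1.]); x=np.cross(y,z)
    T=np.c_[x,y,z]; rv=Ro.from_matrix(R.T@T).as_rotvec(degrees=True)
    n=n or int(max(np.ceil(np.linalg.norm(target-p)/.055),np.ceil(np.linalg.norm(rv)/9.5),1))
    Rc=R.copy(); 
    for i in range(n):
        print([grip,np.round(Rc.T@((target-p)/n)*100,2).tolist(),np.round(rv/n,1).tolist()])
        Rc=Rc@Ro.from_rotvec(rv/n,degrees=True).as_matrix()
    print('n',n,'yaw now',round(cur,1),'turn',round(d,1),'shift world mm',np.round((target-p)*1000,1))
E
python3 - <<'E'
from meas import *
w=cap('wrist');t=cap('top');s=st()
R=np.array(w['R']);print('img up world',np.round(-R[1],2),'fwd',np.round(R[2],2))
print('cam in tool',np.array(s['ee_rot']).T@(-R.T@w['t']-s['tool_pos']))
print('tcp px',proj(w,s['tool_pos']))
def tri(a,pa,b,pb):
    r=[]
    for c,p in((a,pa),(b,pb)):
        M=np.c_[c['R'],c['t']];M=np.array(c['camera_matrix'])@M
        r+=[p[0]*M[2]-M[0],p[1]*M[2]-M[1]]
    x=np.linalg.svd(np.array(r))[2][-1];return x[:3]/x[3]
# dock corners top face
for q in [(251,67),(578,52),(585,163),(256,181)]:
    print('dock',np.round(ray(t,q[0]/2+120,q[1]/2+150,.03)*1000,0))
for q in [(604,164),(742,156),(761,335),(621,344)]:
    print('tray',np.round(ray(t,q[0]/2+120,q[1]/2+150,.022)*1000,0))
plan(np.array([.574,.13,.20]),4.)
E
```

```text
0.3 [ 0.1557 -0.6051  0.2575] [-0.6 -0.4 -0. ] 0.0886
[[0.968, 0.249, -0.0], [0.249, -0.968, 0.001], [-0.0, -0.001, -1.0]] [ 1.35  0.69 -0.19  1.57  0.16  0.9  -0.22]
img up world [ 0.92  0.24 -0.3 ] fwd [-0.29 -0.07 -0.95]
cam in tool [ 0.07774046 -0.00082819 -0.12744876]
tcp px [321.33354864 323.86253876]
dock [663. 169.  30.]
dock [ 690. -210.   30.]
dock [ 560. -218.   30.]
dock [530. 158.  30.]
tray [ 561. -242.   22.]
tray [ 574. -402.   22.]
tray [ 369. -420.   22.]
tray [ 355. -261.   22.]
[0.0, [3.68, -3.8, 0.36], [-0.0, -0.0, -5.0]]
[0.0, [3.99, -3.46, 0.36], [-0.0, -0.0, -5.0]]
[0.0, [4.28, -3.11, 0.36], [-0.0, -0.0, -5.0]]
[0.0, [4.53, -2.72, 0.36], [-0.0, -0.0, -5.0]]
[0.0, [4.75, -2.32, 0.36], [-0.0, -0.0, -5.0]]
[0.0, [4.93, -1.9, 0.36], [-0.0, -0.0, -5.0]]
[0.0, [5.08, -1.46, 0.36], [-0.0, -0.0, -5.0]]
[0.0, [5.19, -1.02, 0.36], [-0.0, -0.0, -5.0]]
[0.0, [5.26, -0.57, 0.36], [-0.0, -0.0, -5.0]]
[0.0, [5.29, -0.11, 0.36], [-0.0, -0.0, -5.0]]
[0.0, [5.27, 0.35, 0.36], [-0.0, -0.0, -5.0]]
[0.0, [5.22, 0.81, 0.36], [-0.0, -0.0, -5.0]]
[0.0, [5.13, 1.26, 0.36], [-0.0, -0.0, -5.0]]
[0.0, [5.01, 1.7, 0.36], [-0.0, -0.0, -5.0]]
[0.0, [4.84, 2.12, 0.36], [-0.0, -0.0, -5.0]]
[0.0, [4.64, 2.54, 0.36], [-0.0, -0.0, -5.0]]
n 16 yaw now -75.6 turn 79.6 shift world mm [418.3 735.1 -57.5]
```

{"method": "move_arm", "body": {
  "steps": [
    [1,[0,0,-5],[0,0,-5]],
    [1,[3.7,-3.8,0],[0,0,-5]],
    [1,[4.0,-3.45,0],[0,0,-5]],
    [1,[4.3,-3.1,0],[0,0,-5]],
    [1,[4.5,-2.7,0],[0,0,-5]],
    [1,[4.75,-2.3,0],[0,0,-5]],
    [1,[4.9,-1.9,0],[0,0,-5]],
    [1,[5.1,-1.45,0],[0,0,-5]],
    [1,[5.2,-1.0,0],[0,0,-5]],
    [1,[5.25,-0.55,0.5],[0,0,-5]]
  ],
  "squeeze": 40
}}

```text
clock: 1.55
tool_pos: [0.3546, -0.1632, 0.304]
ee_rot: [[0.414, 0.91, 0.006], [0.91, -0.414, -0.007], [-0.004, 0.008, -1.0]]
contact_force: [0.3, -0.1, 0.1]
grip_width: 0.0004
```

Run:
```python
from h import *
st(); plan(np.array([.568,.127,.14]),4.3,grip=1)
```

```text
1.55 [ 0.3546 -0.1632  0.304 ] [ 0.3 -0.1  0.1] 0.0004
[[0.414, 0.91, 0.006], [0.91, -0.414, -0.007], [-0.004, 0.008, -1.0]] [ 0.69  0.34 -0.52  2.15  0.27  0.7  -0.44]
[1, [4.41, 0.91, 2.04], [0.1, 0.0, -3.6]]
[1, [4.35, 1.18, 2.04], [0.1, 0.0, -3.6]]
[1, [4.26, 1.46, 2.04], [0.1, 0.0, -3.6]]
[1, [4.16, 1.72, 2.05], [0.1, 0.0, -3.6]]
[1, [4.04, 1.98, 2.05], [0.1, 0.0, -3.6]]
[1, [3.91, 2.23, 2.05], [0.1, 0.0, -3.6]]
[1, [3.76, 2.48, 2.05], [0.1, 0.0, -3.6]]
[1, [3.6, 2.71, 2.05], [0.1, 0.0, -3.6]]
n 8 yaw now -24.5 turn 28.8 shift world mm [ 213.4  290.2 -164. ]
```

{"method": "move_arm", "body": {
  "steps": [
    [1,[4.4,0.9,1.5],[0.1,0,-3.6]],
    [1,[4.35,1.2,1.5],[0.1,0,-3.6]],
    [1,[4.25,1.45,1.5],[0.1,0,-3.6]],
    [1,[4.15,1.7,1.5],[0.1,0,-3.6]],
    [1,[4.05,2.0,1.5],[0.1,0,-3.6]],
    [1,[3.9,2.2,1.5],[0.1,0,-3.6]],
    [1,[3.75,2.5,2],[0.1,0,-3.6]],
    [1,[3.6,2.7,2],[0.1,0,-3.6]],
    [1,[0,0,0],[0,0,0]]
  ]
}}

```text
clock: 2.68
tool_pos: [0.5734, 0.1418, 0.1689]
ee_rot: [[-0.096, 0.995, -0.002], [0.995, 0.096, -0.005], [-0.005, -0.003, -1.0]]
contact_force: [-0.4, -0.1, 0.3]
grip_width: 0.0008
```

Run:
```python
from h import *
st(); plan(np.array([.568,.127,.10]),4.3,grip=1)
c=cap('wrist','w1.png');cap('top','t1.png')
```

```text
2.675 [0.5734 0.1418 0.1689] [-0.4 -0.1  0.3] 0.0008
[[-0.096, 0.995, -0.002], [0.995, 0.096, -0.005], [-0.005, -0.003, -1.0]] [-0.04  0.8  -0.5   1.74  0.54  0.75 -0.73]
[1, [-0.7, -0.33, 3.45], [-0.1, 0.1, 0.6]]
[1, [-0.71, -0.33, 3.45], [-0.1, 0.1, 0.6]]
n 2 yaw now 5.5 turn -1.2 shift world mm [ -5.4 -14.8 -68.9]
```

View pics/w1.png

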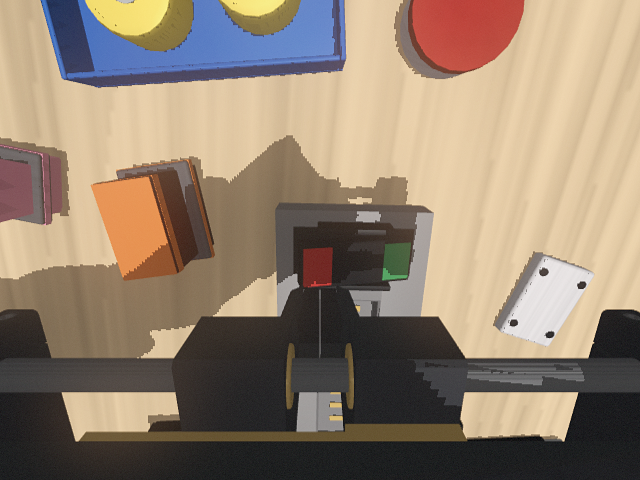

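Run:
```python
from meas import *
c=cap('wrist')
print('red',blobs(c,*RED,.067,100)); print('green',blobs(c,*GR,.051,100))
for q in [(278,205),(432,206)]: print(np.round(ray(c,*q,.03)*1000))
```

```text
red [([319.0, 260.0], 572.2, 128.2, 21.3, 31.4, -85.5), ([467.0, 23.0], 646.6, 284.1, 32.6, 65.1, 5.2)]
green []
[535. 160.  30.]
[661. 170.  30.]
```

{"method": "move_arm", "body": {
  "steps": [
    [1,[-1.3,-0.6,3.0],[0,0,1.2]],
    [1,[0,0,3.4],[0,0,0]],
    [1,[0,0,0.7],[0,0,0]],
    [1,[0,0,0.6],[0,0,0]],
    [1,[0,0,0.6],[0,0,0]]
  ]
}}

```text
clock: 3.45
tool_pos: [0.5692, 0.1155, 0.0914]
ee_rot: [[-0.06, 0.998, 0.006], [0.998, 0.06, -0.012], [-0.013, 0.005, -1.0]]
contact_force: [-0.1, -0.5, -0.5]
grip_width: 0.0003
```

Run:
```python
from h import *
st(); cap('wrist','w2.png');cap('scene','s2.png')
```

```text
3.45 [0.5692 0.1155 0.0914] [-0.1 -0.5 -0.5] 0.0003
[[-0.06, 0.998, 0.006], [0.998, 0.06, -0.012], [-0.013, 0.005, -1.0]] [-0.06  0.89 -0.4   1.82  0.64  0.56 -0.82]
```

View pics/w2.png

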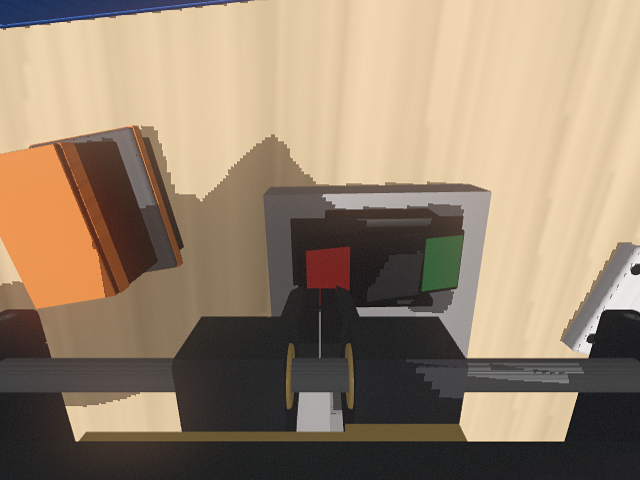

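{"method": "move_arm", "body": {
  "steps": [
    [1,[1.2,0,0],[0,0,0]],
    [1,[0,0,0],[0,0,0]]
  ]
}}

```text
clock: 3.8
tool_pos: [0.5686, 0.1295, 0.0916]
ee_rot: [[-0.061, 0.998, 0.006], [0.998, 0.061, -0.011], [-0.011, 0.005, -1.0]]
contact_force: [0.2, 1.0, -0.5]
grip_width: 0.0003
```

Run:
```python
from h import *
st(); plan(np.array([.568,.128,.068]),4.3,grip=1)
```

```text
3.8 [0.5686 0.1295 0.0916] [ 0.2  1.  -0.5] 0.0003
[[-0.061, 0.998, 0.006], [0.998, 0.061, -0.011], [-0.011, 0.005, -1.0]] [-0.08  0.9  -0.4   1.81  0.63  0.57 -0.83]
[1, [-0.12, -0.08, 2.36], [0.3, 0.7, -0.8]]
n 1 yaw now 3.5 turn 0.8 shift world mm [ -0.6  -1.5 -23.6]
```

{"method": "move_arm", "body": {
  "steps": [
    [1,[0,0,0.7],[0,0,0]],
    [1,[0,0,0.6],[0,0,0]],
    [1,[0,0,0.6],[0,0,0]],
    [1,[0,0,0.4],[0,0,0]]
  ]
}}

```text
clock: 4.3
tool_pos: [0.5682, 0.1295, 0.0707]
ee_rot: [[-0.062, 0.998, 0.007], [0.998, 0.062, -0.013], [-0.014, 0.006, -1.0]]
contact_force: [-11.3, -4.4, 49.1]
grip_width: 0.0004
```

Run:
```python
from h import *
st(); cap('wrist','w3.png')
```

```text
4.3 [0.5682 0.1295 0.0707] [-11.3  -4.4  49.1] 0.0004
[[-0.062, 0.998, 0.007], [0.998, 0.062, -0.013], [-0.014, 0.006, -1.0]] [-0.1   0.93 -0.37  1.82  0.66  0.52 -0.85]
```

View pics/w3.png

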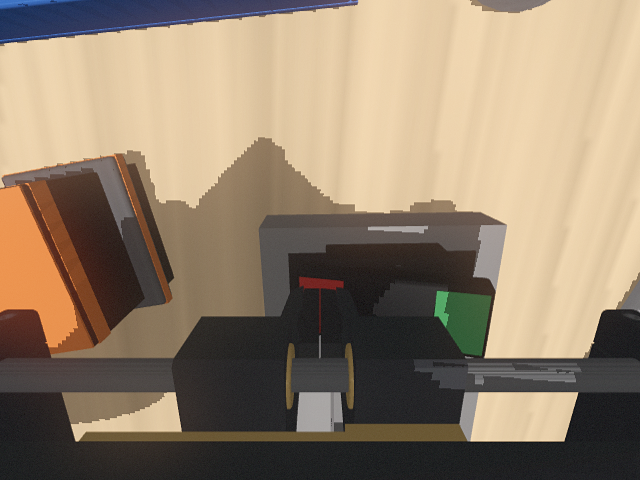

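{"method": "move_arm", "body": {
  "steps": [
    [1,[0,0,-2],[0,0,0]],
    [0.6,[0,0,-5],[0,0,0]],
    [0.3,[-3,0.7,-2],[0,0,0]],
    [0,[-5,1,0],[0,0,0]],
    [0,[-5,1,0],[0,0,0]],
    [0,[-5,0.7,0],[0,0,0]],
    [0,[-5,0.7,0],[0,0,0]],
    [0,[-4,0.7,0],[0,0,0]],
    [0,[0,0,0],[0,0,0]]
  ]
}}

```text
clock: 5.48
tool_pos: [0.6388, -0.1452, 0.1651]
ee_rot: [[-0.061, 0.998, 0.016], [0.998, 0.061, -0.013], [-0.014, 0.015, -1.0]]
contact_force: [-0.6, 0.6, 0.5]
grip_width: 0.0781
```

Run:
```python
from meas import *
st(); c=cap('wrist','w4.png'); t=cap('top','t4.png')
print(blobs(t,*OR,.076)[:2],blobs(t,*GR,.086,30), blobs(t,*RED,.06,30))
print('wrist green',blobs(c,*GR,.086,100))
```

```text
5.475 [ 0.6388 -0.1452  0.1651] [-0.6  0.6  0.5] 0.0781
[[-0.061, 0.998, 0.016], [0.998, 0.061, -0.013], [-0.014, 0.015, -1.0]] [ 0.43  0.88 -0.54  1.56  0.57  0.85 -0.27]
[([377.0, 284.0], 437.8, -134.0, 41.1, 71.2, -78.3), ([249.0, 277.0], 444.8, 146.5, 40.7, 69.9, -76.6)] [([374.0, 200.0], 619.6, -123.8, 13.3, 38.1, 1.4), ([259.0, 194.0], 627.7, 131.3, 22.4, 28.9, -88.5)] [([260.0, 223.0], 568.0, 127.4, 24.7, 29.1, -87.8), ([183.0, 185.0], 649.2, 304.0, 68.9, 70.1, -88.5)]
wrist green [([296.0, 305.0], 623.3, -178.7, 18.8, 39.5, 4.3), ([292.0, 250.0], 620.0, -138.2, 39.1, 39.5, 3.6), ([290.0, 217.0], 618.9, -116.4, 2.0, 39.0, 5.2)]
```

View pics/w4.png

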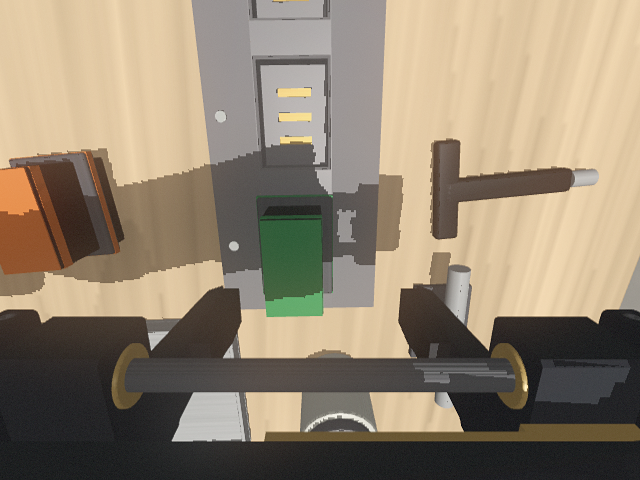

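View pics/t4.png

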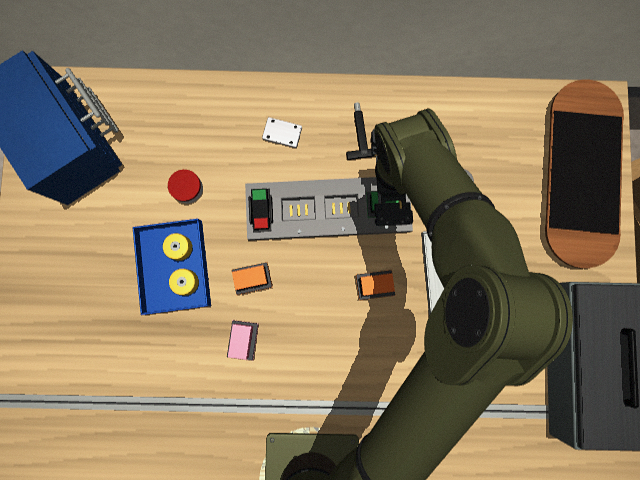

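Run:
```python
from h import *
plan(np.array([.6215,-.153,.13]),4.5)
```

```text
[0.0, [-1.19, -1.84, 3.54], [0.8, 0.6, -0.6]]
n 1 yaw now 3.9 turn 0.6 shift world mm [-17.  -13.4 -35.5]
```

{"method": "move_arm", "body": {
  "steps": [
    [0,[-1.2,-1.8,3.5],[0.8,0.6,-0.6]],
    [0,[0,0,0],[0,0,0]],
    [0,[0,0,0],[0,0,0]]
  ]
}}

```text
clock: 5.95
tool_pos: [0.6238, -0.1454, 0.1316]
ee_rot: [[-0.087, 0.996, 0.005], [0.996, 0.087, 0.005], [0.005, 0.005, -1.0]]
contact_force: [0.6, 0.3, 0.3]
grip_width: 0.0882
```

Run:
```python
from h import *
st();plan(np.array([.6215,-.153,.068]),4.5)
```

```text
5.95 [ 0.6238 -0.1454  0.1316] [0.6 0.3 0.3] 0.0882
[[-0.087, 0.996, 0.005], [0.996, 0.087, 0.005], [0.005, 0.005, -1.0]] [ 0.44  0.91 -0.53  1.61  0.6   0.79 -0.27]
[0.0, [-0.38, -0.17, 3.18], [0.1, -0.1, 0.2]]
[0.0, [-0.38, -0.16, 3.18], [0.1, -0.1, 0.2]]
n 2 yaw now 5.0 turn -0.5 shift world mm [ -2.3  -7.6 -63.6]
```

{"method": "move_arm", "body": {
  "steps": [
    [0,[-0.8,-0.3,0],[0,0,0]],
    [0,[0,0,3],[0,0,0]],
    [0,[0,0,2.5],[0,0,0]],
    [0,[0,0,1],[0,0,0]],
    [0,[0,0,0],[0,0,0]]
  ]
}}

```text
clock: 6.58
tool_pos: [0.6276, -0.1513, 0.071]
ee_rot: [[-0.09, 0.996, 0.017], [0.996, 0.09, 0.005], [0.004, 0.017, -1.0]]
contact_force: [0.2, -0.0, 1.2]
grip_width: 0.0884
```

Run:
```python
from h import *
st();plan(np.array([.6215,-.153,.068]),4.5)
```

```text
6.575 [ 0.6276 -0.1513  0.071 ] [ 0.2 -0.   1.2] 0.0884
[[-0.09, 0.996, 0.017], [0.996, 0.09, 0.005], [0.004, 0.017, -1.0]] [ 0.42  0.99 -0.48  1.62  0.66  0.67 -0.3 ]
[0.0, [-0.11, -0.63, 0.29], [1.0, -0.2, 0.7]]
n 1 yaw now 5.1 turn -0.6 shift world mm [-6.1 -1.7 -3. ]
```

{"method": "move_arm", "body": {
  "steps": [
    [0,[-0.1,-0.6,0.3],[1.0,0,0.7]],
    [0,[0,0,0],[0,0,0]],
    [1,[0,0,0],[0,0,0]],
    [1,[0,0,0],[0,0,0]],
    [1,[0,0,0],[0,0,0]],
    [1,[0,0,0],[0,0,0]]
  ],
  "squeeze": 40
}}

```text
clock: 7.32
tool_pos: [0.6233, -0.1532, 0.0708]
ee_rot: [[-0.076, 0.997, 0.003], [0.997, 0.076, 0.003], [0.003, 0.003, -1.0]]
contact_force: [0.7, -0.2, -0.7]
grip_width: 0.0501
```

Run:
```python
from h import *
st();plan(np.array([.6215,-.153,.068]),4.5)
```

```text
7.325 [ 0.6233 -0.1532  0.0708] [ 0.7 -0.2 -0.7] 0.0501
[[-0.076, 0.997, 0.003], [0.997, 0.076, 0.003], [0.003, 0.003, -1.0]] [ 0.43  0.99 -0.48  1.62  0.65  0.69 -0.31]
[0.0, [0.03, -0.17, 0.28], [0.2, -0.2, -0.1]]
n 1 yaw now 4.4 turn 0.1 shift world mm [-1.8  0.2 -2.8]
```

{"method": "move_arm", "body": {
  "steps": [
    [1,[0,0,0],[0,0,0]],
    [1,[0,0,0],[0,0,0]],
    [1,[0,0,0],[0,0,0]],
    [1,[0,0,-1],[0,0,0]],
    [1,[0,0,-2],[0,0,0]],
    [1,[0,0,-3],[0,0,0]],
    [1,[0,0,-3],[0,0,0]],
    [1,[0,0,0],[0,0,0]]
  ]
}}

```text
clock: 8.32
tool_pos: [0.6216, -0.1533, 0.1655]
ee_rot: [[-0.077, 0.997, -0.0], [0.997, 0.077, 0.003], [0.003, 0.0, -1.0]]
contact_force: [0.1, 0.3, -4.0]
grip_width: 0.0396
```

Run:
```python
from h import *
st(); cap('wrist','w5.png');plan(np.array([.445,-.33,.15]),5.,grip=1)
```

```text
8.325 [ 0.6216 -0.1533  0.1655] [ 0.1  0.3 -4. ] 0.0396
[[-0.077, 0.997, -0.0], [0.997, 0.077, 0.003], [0.003, 0.0, -1.0]] [ 0.46  0.87 -0.56  1.59  0.56  0.85 -0.24]
[1, [-3.25, -3.77, 0.28], [-0.0, -0.0, -0.1]]
[1, [-3.24, -3.78, 0.28], [-0.0, -0.0, -0.1]]
[1, [-3.23, -3.78, 0.28], [-0.0, -0.0, -0.1]]
[1, [-3.23, -3.79, 0.28], [-0.0, -0.0, -0.1]]
[1, [-3.22, -3.8, 0.28], [-0.0, -0.0, -0.1]]
n 5 yaw now 4.4 turn 0.6 shift world mm [-175.5 -176.5  -13.9]
```

View pics/w5.png

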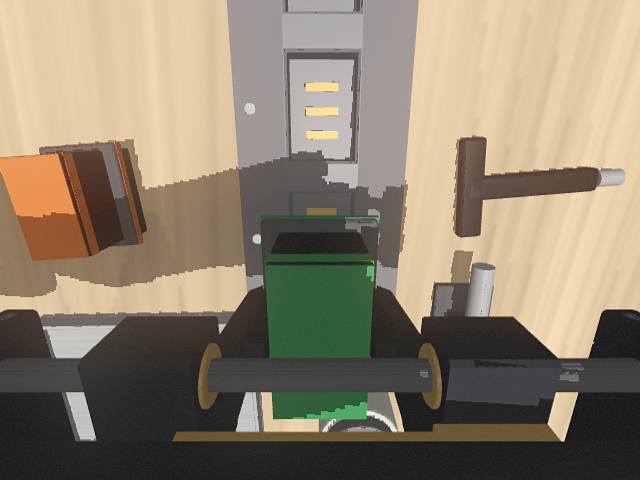

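{"method": "move_arm", "body": {
  "steps": [
    [1,[-1.5,-5,0],[0,0,0]],
    [1,[-3,-4,0],[0,0,0]],
    [1,[-3.5,-3.5,0],[0,0,0]],
    [1,[-4,-3,0],[0,0,0]],
    [1,[-4,-2,0],[0,0,0]],
    [1,[0,0,0],[0,0,0]],
    [1,[0,0,0],[0,0,0]]
  ]
}}

```text
clock: 9.25
tool_pos: [0.4473, -0.3288, 0.1556]
ee_rot: [[-0.079, 0.997, -0.018], [0.997, 0.079, 0.01], [0.012, -0.017, -1.0]]
contact_force: [-0.3, 0.1, -3.7]
grip_width: 0.0392
```

Run:
```python
from h import *
st(); cap('wrist','w6.png');plan(np.array([.46,-.33,.080]),5.,grip=1)
```

```text
9.25 [ 0.4473 -0.3288  0.1556] [-0.3  0.1 -3.7] 0.0392
[[-0.079, 0.997, -0.018], [0.997, 0.079, 0.01], [0.012, -0.017, -1.0]] [ 0.88  0.8  -0.57  1.84  0.63  0.71  0.02]
[1, [-0.13, 0.72, 3.76], [-0.5, -0.3, -0.2]]
[1, [-0.11, 0.69, 3.77], [-0.5, -0.3, -0.2]]
n 2 yaw now 4.5 turn 0.5 shift world mm [ 13.1  -0.7 -75.5]
```

View pics/w6.png

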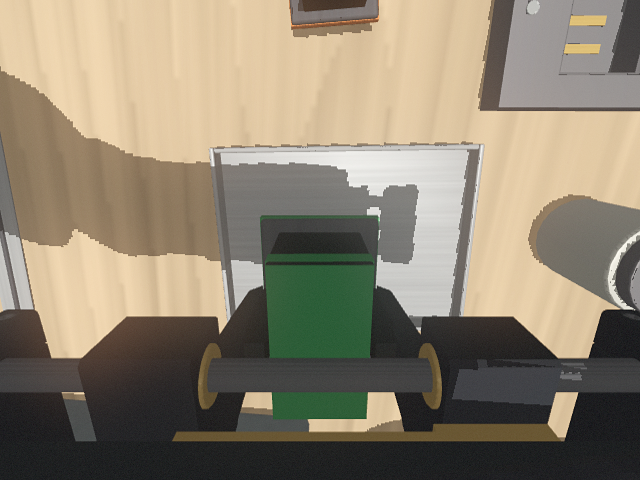

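{"method": "move_arm", "body": {
  "steps": [
    [1,[-0.1,1.3,3.5],[-0.9,-0.6,-0.4]],
    [1,[0,0,3.2],[0,0,0]],
    [1,[0,0,0],[0,0,0]],
    [1,[0,0,0],[0,0,0]]
  ]
}}

```text
clock: 9.8
tool_pos: [0.4632, -0.3242, 0.0876]
ee_rot: [[-0.094, 0.996, 0.001], [0.996, 0.094, 0.002], [0.002, 0.001, -1.0]]
contact_force: [1.0, 1.1, -3.0]
grip_width: 0.0394
```

Run:
```python
from h import *
st(); plan(np.array([.46,-.33,.0655]),5.,grip=1)
```

```text
9.8 [ 0.4632 -0.3242  0.0876] [ 1.   1.1 -3. ] 0.0394
[[-0.094, 0.996, 0.001], [0.996, 0.094, 0.002], [0.002, 0.001, -1.0]] [ 0.81  0.9  -0.48  1.86  0.74  0.56 -0.07]
[1, [-0.55, -0.38, 2.21], [0.1, -0.1, 0.4]]
n 1 yaw now 5.4 turn -0.4 shift world mm [ -3.2  -5.8 -22.1]
```

{"method": "move_arm", "body": {
  "steps": [
    [1,[0,0,1],[0,0,0]],
    [1,[0,0,0.7],[0,0,0]],
    [1,[0,0,0.4],[0,0,0]],
    [1,[0,0,0.2],[0,0,0]],
    [1,[0,0,0],[0,0,0]]
  ]
}}

```text
clock: 10.42
tool_pos: [0.4647, -0.3247, 0.0655]
ee_rot: [[-0.094, 0.996, 0.005], [0.996, 0.094, 0.0], [-0.0, 0.005, -1.0]]
contact_force: [-0.7, 0.2, -3.9]
grip_width: 0.0397
```

Run:
```python
from h import *
st()
```

```text
10.425 [ 0.4647 -0.3247  0.0655] [-0.7  0.2 -3.9] 0.0397
[[-0.094, 0.996, 0.005], [0.996, 0.094, 0.0], [-0.0, 0.005, -1.0]] [ 0.79  0.94 -0.45  1.86  0.77  0.52 -0.1 ]
```

{"method": "move_arm", "body": {
  "steps": [
    [1,[0,0,0.2],[0,0,0]],
    [1,[0,0,0.1],[0,0,0]],
    [1,[0,0,0],[0,0,0]]
  ]
}}

```text
clock: 10.8
tool_pos: [0.4651, -0.3249, 0.065]
ee_rot: [[-0.094, 0.996, 0.005], [0.996, 0.094, -0.002], [-0.002, 0.005, -1.0]]
contact_force: [0.4, 0.3, -4.1]
grip_width: 0.0398
```

{"method": "move_arm", "body": {
  "steps": [
    [1,[0,0,0.3],[0,0,0]],
    [1,[0,0,0.3],[0,0,0]],
    [1,[0,0,0],[0,0,0]]
  ]
}}

```text
clock: 11.18
tool_pos: [0.4654, -0.3251, 0.0654]
ee_rot: [[-0.094, 0.996, 0.006], [0.996, 0.094, -0.007], [-0.008, 0.006, -1.0]]
contact_force: [0.6, 0.2, -4.1]
grip_width: 0.0399
```

Run:
```python
from h import *
s=st(); print(s['joint_efforts'],s['torque']); cap('wrist','w7.png');cap('scene','s7.png')
```

```text
11.175 [ 0.4654 -0.3251  0.0654] [ 0.6  0.2 -4.1] 0.0399
[[-0.094, 0.996, 0.006], [0.996, 0.094, -0.007], [-0.008, 0.006, -1.0]] [ 0.78  0.93 -0.44  1.87  0.78  0.51 -0.11]
[ 3.68656043e-02 -5.61359632e+01 -5.50363004e+00 -7.54523456e+00
 -3.66736483e-02  8.78084893e-02 -1.14277157e-02] [-0.02238946 -0.11324049  0.00377803]
```

View pics/w7.png

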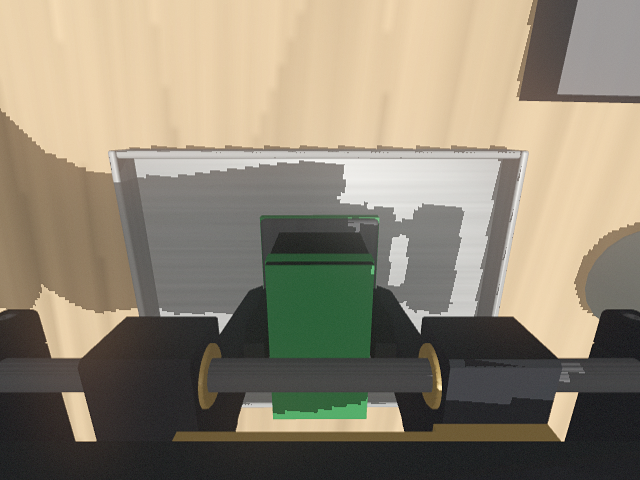

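View pics/s7.png

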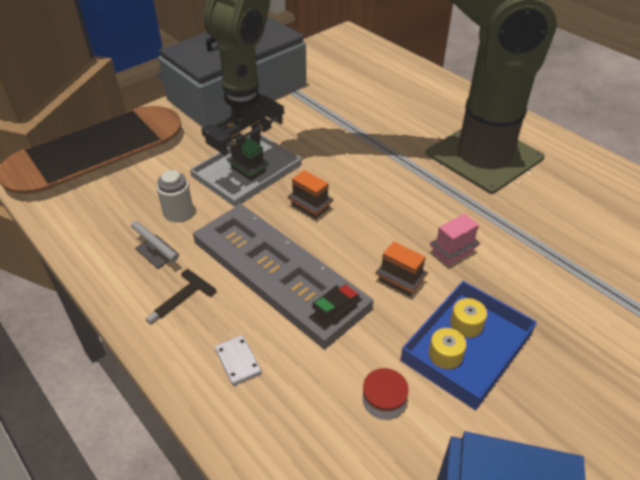

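Run:
```python
from h import *
cap('top','t7.png')
```

```text
(no output)
```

View pics/t7.png

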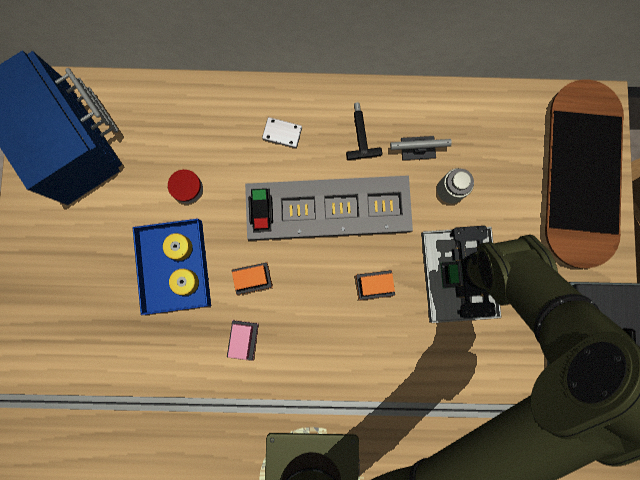

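{"method": "move_arm", "body": {
  "steps": [
    [1,[0,0,-0.8],[0,0,0]],
    [1,[0,0,0],[0,0,0]]
  ]
}}

```text
clock: 11.58
tool_pos: [0.4657, -0.3257, 0.0724]
ee_rot: [[-0.093, 0.996, 0.006], [0.996, 0.093, -0.006], [-0.007, 0.006, -1.0]]
contact_force: [0.2, -0.3, -3.9]
grip_width: 0.0394
```

Run:
```python
from h import *
s=st(); print(s['joint_efforts'])
```

```text
11.575 [ 0.4657 -0.3257  0.0724] [ 0.2 -0.3 -3.9] 0.0394
[[-0.093, 0.996, 0.006], [0.996, 0.093, -0.006], [-0.007, 0.006, -1.0]] [ 0.79  0.92 -0.45  1.86  0.77  0.53 -0.1 ]
[ 8.09976272e-02 -5.55900800e+01 -5.59475809e+00 -7.75418222e+00
 -4.46456240e-02  5.21368033e-02  2.96529452e-02]
```

{"method": "move_arm", "body": {
  "steps": [
    [1,[0,0,0.6],[0,0,0]],
    [1,[0,0,0],[0,0,0]]
  ]
}}

```text
clock: 11.82
tool_pos: [0.4653, -0.3257, 0.0653]
ee_rot: [[-0.092, 0.996, 0.005], [0.996, 0.093, -0.006], [-0.006, 0.005, -1.0]]
contact_force: [-0.8, 0.2, -3.4]
grip_width: 0.0393
```

{"method": "move_arm", "body": {
  "steps": [
    [1,[0,0,0.6],[0,0,0]]
  ]
}}

```text
clock: 11.95
tool_pos: [0.4657, -0.3265, 0.0635]
ee_rot: [[-0.092, 0.996, 0.005], [0.996, 0.092, -0.01], [-0.011, 0.005, -1.0]]
contact_force: [-13.0, 3.8, 65.2]
grip_width: 0.0396
```

Run:
```python
from h import *
s=st(); print(s['joint_efforts'],s['qd'],s['joint_positions'])
```

```text
11.95 [ 0.4657 -0.3265  0.0635] [-13.    3.8  65.2] 0.0396
[[-0.092, 0.996, 0.005], [0.996, 0.092, -0.01], [-0.011, 0.005, -1.0]] [ 0.78  0.94 -0.43  1.87  0.79  0.51 -0.11]
[-1.94686644e+00 -1.86907554e+01 -1.89506784e+00 -7.35507444e+00
  7.99378585e-01 -4.27683949e+00 -1.55968326e-03] [-0.04051324  0.0247203   0.05992081  0.01333734  0.06200486 -0.04794966
 -0.06227014] [ 0.77765834  0.93750082 -0.43326254  1.86574079  0.78616612  0.50803244
 -0.11242451]
```

{"method": "move_arm", "body": {
  "steps": [
    [1,[0,0,0],[0,0,0]],
    [0.8,[0,0,0],[0,0,0]],
    [0,[0,0,0],[0,0,0]],
    [0,[0,0,0],[0,0,0]],
    [0,[0,0,0],[0,0,0]]
  ]
}}

```text
clock: 12.58
tool_pos: [0.4668, -0.3267, 0.0644]
ee_rot: [[-0.093, 0.996, 0.008], [0.996, 0.093, -0.011], [-0.012, 0.007, -1.0]]
contact_force: [0.6, 0.7, 0.3]
grip_width: 0.0674
```

Run:
```python
from h import *
s=st(); cap('wrist','w8.png')
```

```text
12.575 [ 0.4668 -0.3267  0.0644] [0.6 0.7 0.3] 0.0674
[[-0.093, 0.996, 0.008], [0.996, 0.093, -0.011], [-0.012, 0.007, -1.0]] [ 0.78  0.94 -0.43  1.86  0.79  0.51 -0.11]
```

View pics/w8.png

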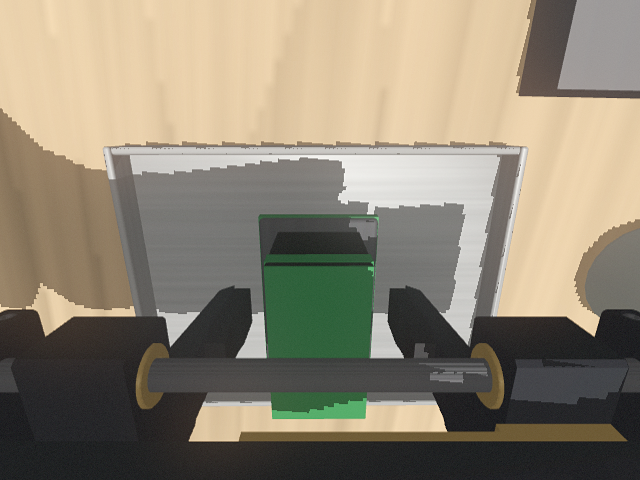

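{"method": "move_arm", "body": {
  "steps": [
    [0,[0,0,-2],[0,0,0]],
    [0,[0,0,-4],[0,0,0]],
    [0,[0,0,-4],[0,0,0]],
    [0,[3.5,0,0],[0,0,0]],
    [0,[4.5,0,0],[0,0,0]],
    [0,[4.5,0,0],[0,0,0]],
    [0,[0,0,0],[0,0,0]],
    [0,[0,0,0],[0,0,0]]
  ]
}}

```text
clock: 13.62
tool_pos: [0.4553, -0.199, 0.1659]
ee_rot: [[-0.09, 0.996, 0.011], [0.996, 0.09, -0.011], [-0.012, 0.009, -1.0]]
contact_force: [-0.6, -0.7, 0.0]
grip_width: 0.0881
```

Run:
```python
from meas import *
s=st(); c=cap('wrist','w9.png'); t=cap('top','t9.png')
print(blobs(t,*OR,.076)[:2],blobs(t,*GR,.08,30)); print('w',blobs(c,*OR,.076,200))
```

```text
13.625 [ 0.4553 -0.199   0.1659] [-0.6 -0.7  0. ] 0.0881
[[-0.09, 0.996, 0.011], [0.996, 0.09, -0.011], [-0.012, 0.009, -1.0]] [ 0.63  0.71 -0.51  2.04  0.68  0.55 -0.28]
[([372.0, 282.0], 435.6, -129.7, 41.2, 61.3, -81.5), ([249.0, 277.0], 444.7, 146.7, 40.7, 70.2, -76.6)] [([259.0, 194.0], 628.8, 132.0, 22.5, 29.0, -88.5)]
w [([300.0, 179.0], 438.3, -148.1, 39.9, 41.1, -81.9)]
```

View pics/w9.png

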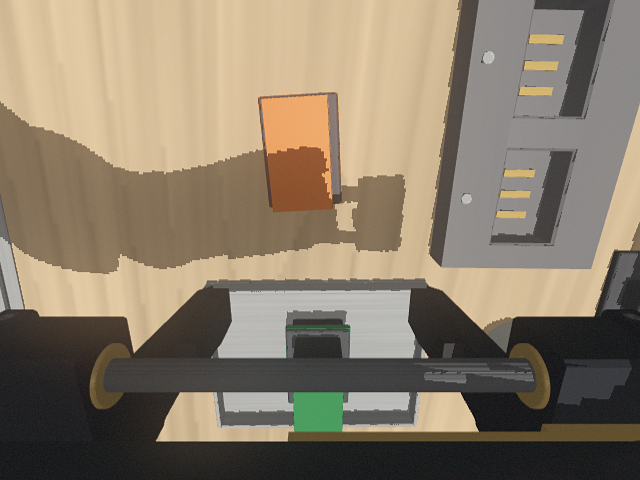

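View pics/t9.png

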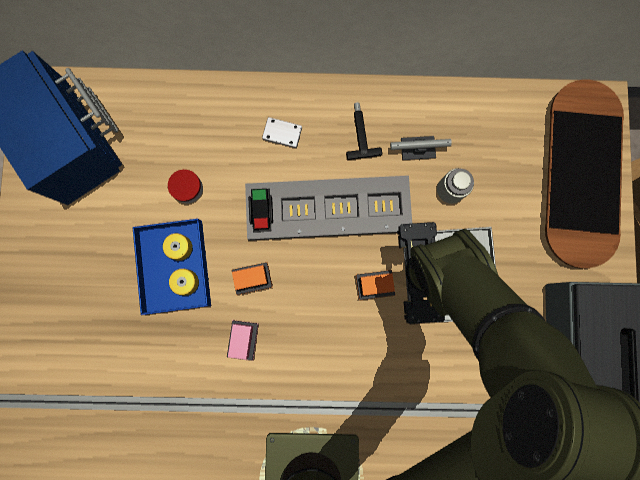

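Run:
```python
from meas import *
c=cap('wrist')
P=np.array([ray(c,*q,.076)*1000 for q in [(260,97),(328,93),(333,208),(273,211)]]);print(P.round(0)[:,:2].tolist(),P.mean(0).round(1))
hsv=cv2.cvtColor(c['frame'],cv2.COLOR_BGR2HSV); m=cv2.inRange(hsv,np.array((3,140,50)),np.array((16,255,255)));m[:80]=0;m[220:]=0
k=max(cv2.findContours(m,0,1)[0],key=cv2.contourArea);Q=np.array([ray(c,*p[0],.076)[:2]*1000 for p in k],np.float32);print(cv2.minAreaRect(Q))
big=cv2.resize(c['frame'][0:280,400:640],None,fx=2.5,fy=2,interpolation=cv2.INTER_CUBIC);cv2.imwrite('pics/sock.png',big)
```

```text
[[411.0, -102.0], [451.0, -96.0], [462.0, -165.0], [422.0, -171.0]] [ 436.5 -133.4   76. ]
((436.08416748046875, -133.90054321289062), (40.030582427978516, 69.97941589355469), 8.546683311462402)
```

View pics/sock.png

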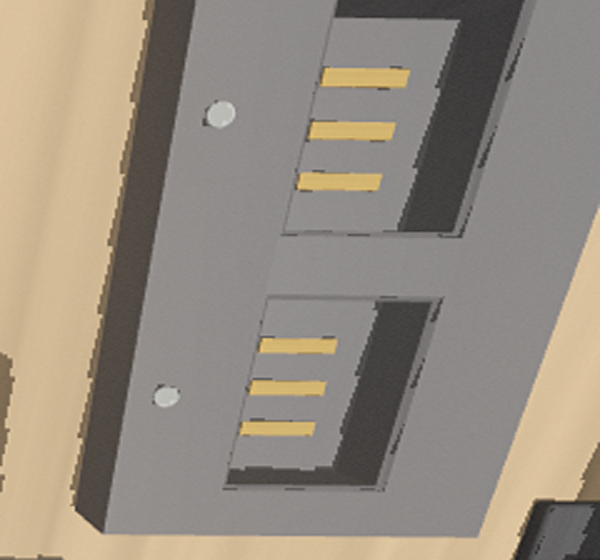

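Run:
```python
from meas import *
c=cap('wrist')
P=np.array([ray(c,q[0]/2.5+400,q[1]/2,.03)*1000 for q in [(267,297),(443,297),(383,490),(224,488)]]);print(P.round(0)[:,:2].tolist(),P.mean(0).round(1)); v=P[0]+P[1]-P[2]-P[3];print(np.degrees(np.arctan2(v[1],v[0]))-90)
plan(np.array([.4362,-.1338,.12]),8.5)
```

```text
[[593.0, -118.0], [647.0, -113.0], [653.0, -191.0], [599.0, -195.0]] [ 623.1 -153.9   30. ]
4.405613713112629
[0.0, [3.39, -0.68, 2.24], [0.3, 0.3, -1.7]]
[0.0, [3.39, -0.57, 2.26], [0.3, 0.3, -1.7]]
n 2 yaw now 5.1 turn 3.4 shift world mm [-19.1  65.7 -45.7]
```

{"method": "move_arm", "body": {
  "steps": [
    [0,[3.4,-0.7,2],[0.3,0.3,-1.7]],
    [0,[3.4,-0.6,2],[0.3,0.3,-1.7]],
    [0,[0,0,0],[0,0,0]],
    [0,[0,0,0],[0,0,0]]
  ]
}}

```text
clock: 14.32
tool_pos: [0.437, -0.1366, 0.1238]
ee_rot: [[-0.14, 0.99, 0.002], [0.99, 0.14, -0.003], [-0.003, 0.001, -1.0]]
contact_force: [0.1, 0.2, -0.4]
grip_width: 0.0881
```

Run:
```python
from h import *
st();plan(np.array([.4362,-.1338,.061]),8.5)
```

```text
14.325 [ 0.437  -0.1366  0.1238] [ 0.1  0.2 -0.4] 0.0881
[[-0.14, 0.99, 0.002], [0.99, 0.14, -0.003], [-0.003, 0.001, -1.0]] [ 0.44  0.75 -0.39  2.17  0.81  0.37 -0.48]
[0.0, [0.15, -0.02, 3.14], [0.0, 0.1, -0.2]]
[0.0, [0.15, -0.02, 3.14], [0.0, 0.1, -0.2]]
n 2 yaw now 8.0 turn 0.5 shift world mm [ -0.8   2.8 -62.8]
```

{"method": "move_arm", "body": {
  "steps": [
    [0,[0.3,0,2.5],[0,0,-0.4]],
    [0,[0,0,2.2],[0,0,0]],
    [0,[0,0,1.2],[0,0,0]],
    [0,[0,0,0],[0,0,0]]
  ]
}}

```text
clock: 14.82
tool_pos: [0.4405, -0.1404, 0.0648]
ee_rot: [[-0.136, 0.991, 0.01], [0.991, 0.136, -0.007], [-0.008, 0.009, -1.0]]
contact_force: [-0.1, 0.0, 0.6]
grip_width: 0.0883
```

Run:
```python
from h import *
st();plan(np.array([.4362,-.1338,.061]),8.5)
```

```text
14.825 [ 0.4405 -0.1404  0.0648] [-0.1  0.   0.6] 0.0883
[[-0.136, 0.991, 0.01], [0.991, 0.136, -0.007], [-0.008, 0.009, -1.0]] [ 0.3   0.86 -0.16  2.19  0.96  0.15 -0.62]
[0.0, [0.72, -0.34, 0.37], [0.5, 0.5, -0.7]]
n 1 yaw now 7.8 turn 0.7 shift world mm [-4.3  6.6 -3.8]
```

{"method": "move_arm", "body": {
  "steps": [
    [0,[0.6,-0.3,0],[0.5,0.5,-0.7]],
    [0,[0,0,0],[0,0,0]]
  ]
}}

```text
clock: 15.08
tool_pos: [0.4373, -0.1359, 0.0657]
ee_rot: [[-0.146, 0.989, 0.002], [0.989, 0.146, 0.0], [0.0, 0.002, -1.0]]
contact_force: [0.1, -0.7, -0.1]
grip_width: 0.0884
```

Run:
```python
from h import *
st();plan(np.array([.4362,-.1338,.061]),8.5)
```

```text
15.075 [ 0.4373 -0.1359  0.0657] [ 0.1 -0.7 -0.1] 0.0884
[[-0.146, 0.989, 0.002], [0.989, 0.146, 0.0], [0.0, 0.002, -1.0]] [ 0.32  0.86 -0.19  2.19  0.96  0.17 -0.61]
[0.0, [0.22, -0.08, 0.47], [0.1, -0.0, -0.1]]
n 1 yaw now 8.4 turn 0.1 shift world mm [-1.1  2.1 -4.7]
```

{"method": "move_arm", "body": {
  "steps": [
    [0,[0.1,0,0.2],[0,0,0]],
    [1,[0,0,0],[0,0,0]],
    [1,[0,0,0],[0,0,0]],
    [1,[0,0,0],[0,0,0]],
    [1,[0,0,0],[0,0,0]],
    [1,[0,0,0],[0,0,0]],
    [1,[0,0,0],[0,0,0]],
    [1,[0,0,0],[0,0,0]]
  ],
  "squeeze": 45
}}

```text
clock: 16.08
tool_pos: [0.4373, -0.1352, 0.0644]
ee_rot: [[-0.146, 0.989, 0.003], [0.989, 0.146, 0.0], [-0.0, 0.003, -1.0]]
contact_force: [-0.4, 0.4, -0.1]
grip_width: 0.0395
```

Run:
```python
from h import *
st()
```

```text
16.075 [ 0.4373 -0.1352  0.0644] [-0.4  0.4 -0.1] 0.0395
[[-0.146, 0.989, 0.003], [0.989, 0.146, 0.0], [-0.0, 0.003, -1.0]] [ 0.31  0.86 -0.17  2.2   0.96  0.16 -0.62]
```

{"method": "move_arm", "body": {
  "steps": [
    [1,[0,0,-1.5],[0,0,0]],
    [1,[0,0,-4],[0,0,0]],
    [1,[0,0,-4],[0,0,0]],
    [1,[-0.3,4,0],[0,0,0.8]],
    [1,[-0.3,5,0],[0,0,0.8]],
    [1,[-0.6,5,0],[0,0,0.8]],
    [1,[-0.6,4,0],[0,0,0.8]],
    [1,[0,0,0],[0,0,0.8]],
    [1,[0,0,0],[0,0,0]]
  ]
}}

```text
clock: 17.2
tool_pos: [0.6138, -0.1322, 0.154]
ee_rot: [[-0.073, 0.997, -0.018], [0.997, 0.073, 0.001], [0.002, -0.018, -1.0]]
contact_force: [-0.4, 0.2, -5.4]
grip_width: 0.0396
```

Run:
```python
from meas import *
st(); cap('wrist','w10.png'); c=cap('top')
plan(np.array([.622,-.1557,.12]),4.5,grip=1)
```

```text
17.2 [ 0.6138 -0.1322  0.154 ] [-0.4  0.2 -5.4] 0.0396
[[-0.073, 0.997, -0.018], [0.997, 0.073, 0.001], [0.002, -0.018, -1.0]] [ 0.44  0.88 -0.57  1.62  0.59  0.84 -0.3 ]
[1, [-2.4, 0.68, 3.43], [-1.0, -0.1, -0.3]]
n 1 yaw now 4.2 turn 0.3 shift world mm [  7.9 -23.4 -34.5]
```

View pics/w10.png

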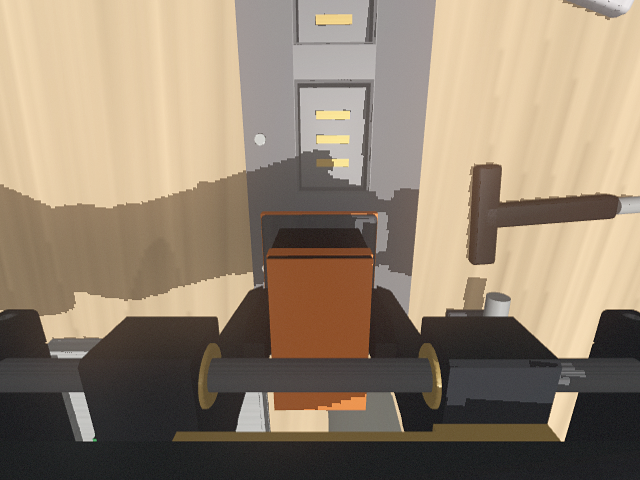

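Run:
```python
from meas import *
s=env.get_state(); c=cap('wrist'); T=np.array(s['tool_pos']);R=np.array(s['ee_rot'])
def rayt(c,u,v,off): # plane normal = tool z at tool-frame z = off ; result in tool frame
    K=np.array(c['camera_matrix']);o=R.T@(-np.array(c['R']).T@c['t']-T); d=R.T@np.array(c['R']).T@np.linalg.inv(K)@[u,v,1.]
    return ((o+d*(off-o[2])/d[2])*1000).round(1)
print(s['tool_pos'])
for name,ro,off in(('A',[(270,257),(372,257),(275,410),(366,410)],-.0116),('green(w5)',[(267,263),(371,263),(273,418),(367,418)],-.015)):
    P=np.array([rayt(c,*q,off) for q in ro]);print(name,P.tolist(),P.mean(0))
P=np.array([ray(c,*q,.03)*1000 for q in [(298,82),(374,82),(370,190),(302,190)]]);print(P.round(0).tolist(),P.mean(0))
```

```text
[ 0.61405301 -0.13229584  0.15449564]
A [[36.6, -19.2, -11.6], [36.6, 18.8, -11.6], [-34.8, -20.3, -11.6], [-34.8, 19.6, -11.6]] [  0.9    -0.275 -11.6  ]
green(w5) [[35.5, -19.9, -15.0], [35.5, 18.0, -15.0], [-35.8, -20.7, -15.0], [-35.8, 19.6, -15.0]] [ -0.15  -0.75 -15.  ]
[[588.0, -18.0, 30.0], [640.0, -14.0, 30.0], [646.0, -88.0, 30.0], [595.0, -92.0, 30.0]] [617.38718536 -53.21179258  30.        ]
```

{"method": "move_arm", "body": {
  "steps": [
    [1,[-2.3,0.7,2.0],[-1,0,-0.3]],
    [1,[0,0,0],[0,0,0]],
    [1,[0,0,0],[0,0,0]]
  ]
}}

```text
clock: 17.73
tool_pos: [0.6211, -0.1582, 0.1328]
ee_rot: [[-0.078, 0.997, 0.0], [0.997, 0.078, 0.0], [0.0, 0.0, -1.0]]
contact_force: [-0.2, 0.7, -5.0]
grip_width: 0.0395
```

Run:
```python
from h import *
st();plan(np.array([.622,-.1543,.103]),4.4,grip=1)
```

```text
17.725 [ 0.6211 -0.1582  0.1328] [-0.2  0.7 -5. ] 0.0395
[[-0.078, 0.997, 0.0], [0.997, 0.078, 0.0], [0.0, 0.0, -1.0]] [ 0.47  0.92 -0.56  1.6   0.62  0.81 -0.28]
[1, [0.38, 0.12, 2.98], [0.0, -0.0, 0.1]]
n 1 yaw now 4.5 turn -0.1 shift world mm [  0.9   3.9 -29.8]
```

{"method": "move_arm", "body": {
  "steps": [
    [1,[0.4,0.1,1.5],[0,0,0]],
    [1,[0,0,1.5],[0,0,0]],
    [1,[0,0,0],[0,0,0]],
    [1,[0,0,0],[0,0,0]]
  ]
}}

```text
clock: 18.23
tool_pos: [0.6212, -0.1534, 0.0998]
ee_rot: [[-0.079, 0.997, -0.001], [0.997, 0.079, 0.001], [0.001, -0.001, -1.0]]
contact_force: [0.9, 0.1, -5.2]
grip_width: 0.0393
```

Run:
```python
from h import *
st();plan(np.array([.622,-.1543,.097]),4.4,grip=1)
```

```text
18.225 [ 0.6212 -0.1534  0.0998] [ 0.9  0.1 -5.2] 0.0393
[[-0.079, 0.997, -0.001], [0.997, 0.079, 0.001], [0.001, -0.001, -1.0]] [ 0.45  0.96 -0.53  1.62  0.65  0.75 -0.31]
[1, [-0.1, 0.07, 0.28], [-0.1, -0.0, 0.1]]
n 1 yaw now 4.5 turn -0.1 shift world mm [ 0.8 -0.9 -2.8]
```

{"method": "move_arm", "body": {
  "steps": [
    [1,[-0.1,0.1,0.4],[0,0,0]],
    [1,[0,0,0.4],[0,0,0]],
    [1,[0,0,0.4],[0,0,0]]
  ]
}}

```text
clock: 18.6
tool_pos: [0.6232, -0.1544, 0.0881]
ee_rot: [[-0.079, 0.997, 0.001], [0.997, 0.079, 0.0], [0.0, 0.001, -1.0]]
contact_force: [1.0, 0.7, -4.7]
grip_width: 0.0395
```

{"method": "move_arm", "body": {
  "steps": [
    [1,[0,-0.05,0.4],[0,0,0]],
    [1,[0,0,0.3],[0,0,0]]
  ]
}}

```text
clock: 18.85
tool_pos: [0.6226, -0.1545, 0.0806]
ee_rot: [[-0.079, 0.997, 0.001], [0.997, 0.079, 0.0], [0.0, 0.001, -1.0]]
contact_force: [-0.8, -0.6, -5.0]
grip_width: 0.04
```

{"method": "move_arm", "body": {
  "steps": [
    [1,[0,0,0.3],[0,0,0]],
    [1,[0,0,0.25],[0,0,0]]
  ]
}}

```text
clock: 19.1
tool_pos: [0.6226, -0.1545, 0.0746]
ee_rot: [[-0.079, 0.997, 0.001], [0.997, 0.079, 0.0], [0.0, 0.001, -1.0]]
contact_force: [-0.2, -0.5, -5.1]
grip_width: 0.0397
```

{"method": "move_arm", "body": {
  "steps": [
    [1,[0,0,0.2],[0,0,0]]
  ]
}}

```text
clock: 19.23
tool_pos: [0.6226, -0.1545, 0.0744]
ee_rot: [[-0.079, 0.997, 0.001], [0.997, 0.079, -0.001], [-0.001, 0.0, -1.0]]
contact_force: [-9.0, 0.2, 19.8]
grip_width: 0.0399
```

{"method": "move_arm", "body": {
  "steps": [
    [1,[0,0,0.1],[0,0,0]],
    [1,[0,0,0],[0,0,0]],
    [0,[0,0,0],[0,0,0]],
    [0,[0,0,0],[0,0,0]],
    [0,[0,0,0],[0,0,0]],
    [0,[0,0,0],[0,0,0]],
    [0,[0,0,-3],[0,0,0]],
    [0,[0,0,-5],[0,0,0]],
    [0,[0,0,-2],[0,0,0]],
    [0,[0,0,0],[0,0,0]]
  ]
}}

```text
clock: 20.48
tool_pos: [0.6243, -0.154, 0.1779]
ee_rot: [[-0.079, 0.997, 0.005], [0.997, 0.079, -0.0], [-0.001, 0.005, -1.0]]
contact_force: [-1.1, -0.4, -0.4]
grip_width: 0.0881
```

Run:
```python
from meas import *
st(); cap('wrist','w11.png'); c=cap('top','t11.png'); print(blobs(c,*OR,.076)[:3])
plan(np.array([.46,.06,.18]),13,grip=0)
```

```text
20.475 [ 0.6243 -0.154   0.1779] [-1.1 -0.4 -0.4] 0.0881
[[-0.079, 0.997, 0.005], [0.997, 0.079, -0.0], [-0.001, 0.005, -1.0]] [ 0.48  0.86 -0.59  1.57  0.58  0.88 -0.25]
[([249.0, 277.0], 444.7, 146.7, 40.7, 70.2, -76.6), ([583.0, 236.0], 549.6, -588.5, 131.5, 164.0, 85.7), ([378.0, 199.0], 623.9, -132.4, 28.8, 38.4, 1.4)]
[0, [4.52, -2.92, -0.09], [0.0, 0.0, -1.7]]
[0, [4.61, -2.78, -0.09], [0.0, 0.0, -1.7]]
[0, [4.69, -2.64, -0.08], [0.0, 0.0, -1.7]]
[0, [4.77, -2.5, -0.08], [0.0, 0.0, -1.7]]
[0, [4.84, -2.36, -0.08], [0.0, 0.0, -1.7]]
n 5 yaw now 4.5 turn 8.5 shift world mm [-163.2  214.     4.1]
```

View pics/w11.png

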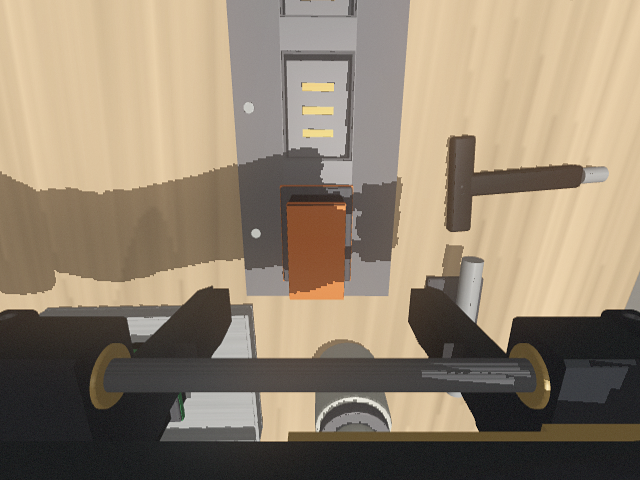

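View pics/t11.png

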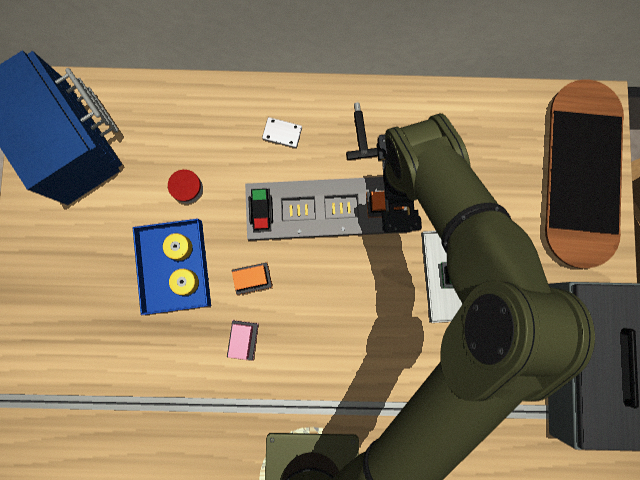

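{"method": "move_arm", "body": {
  "steps": [
    [0,[4.5,-2.9,0],[0,0,-1.7]],
    [0,[4.6,-2.8,0],[0,0,-1.7]],
    [0,[4.7,-2.6,0],[0,0,-1.7]],
    [0,[4.8,-2.5,0],[0,0,-1.7]],
    [0,[4.8,-2.4,0],[0,0,-1.7]],
    [0,[0,0,0],[0,0,0]],
    [0,[0,0,0],[0,0,0]]
  ]
}}

```text
clock: 21.45
tool_pos: [0.4516, 0.0642, 0.1677]
ee_rot: [[-0.228, 0.974, -0.011], [0.974, 0.228, 0.001], [0.004, -0.01, -1.0]]
contact_force: [0.6, 0.3, 0.2]
grip_width: 0.0885
```

Run:
```python
from meas import *
st(); c=cap('wrist','w12.png'); print(blobs(c,*OR,.076,200))
hsv=cv2.cvtColor(c['frame'],cv2.COLOR_BGR2HSV); m=cv2.inRange(hsv,np.array((3,140,50)),np.array((16,255,255)))
t=cap('top'); print(blobs(t,*OR,.076)[:3])
plan(np.array([.4445,.1465,.13]),13.4,grip=0)
```

```text
21.45 [0.4516 0.0642 0.1677] [0.6 0.3 0.2] 0.0885
[[-0.228, 0.974, -0.011], [0.974, 0.228, 0.001], [0.004, -0.01, -1.0]] [ 0.09  0.68 -0.53  2.13  0.69  0.52 -0.73]
[([317.0, 176.0], 437.7, 120.8, 14.5, 21.1, -76.7)]
[([240.0, 282.0], 440.9, 162.3, 38.2, 40.4, 13.8), ([581.0, 237.0], 546.5, -585.0, 124.5, 166.4, 80.7), ([387.0, 200.0], 623.7, -154.0, 40.8, 70.1, -85.3)]
[0, [4.1, 0.59, 1.9], [-0.3, -0.1, -0.1]]
[0, [4.1, 0.59, 1.9], [-0.3, -0.1, -0.1]]
n 2 yaw now 13.1 turn 0.3 shift world mm [ -7.6  82.6 -37.8]
```

View pics/w12.png

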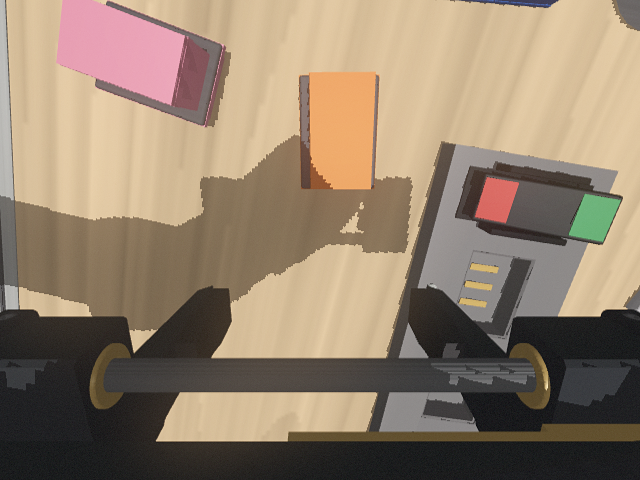

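Run:
```python
from meas import *
c=cap('wrist')
P=np.array([ray(c,*q,.076)*1000 for q in [(308,72),(377,72),(372,189),(309,188)]]);v=P[0]+P[1]-P[2]-P[3];print(P.mean(0).round(1),np.degrees(np.arctan2(v[1],v[0]))-90)
P=np.array([ray(c,*q,.03)*1000 for q in [(475,250),(535,260),(497,338)]]);print(P.round(0))
```

```text
[445.4 146.8  76. ] 13.221640889563943
[[580.  83.  30.]
 [633.  86.  30.]
 [631.   7.  30.]]
```

{"method": "move_arm", "body": {
  "steps": [
    [0,[4.1,0.6,1.5],[-0.3,0,0]],
    [0,[4.1,0.6,1.5],[-0.3,0,0]],
    [0,[0,0,0],[0,0,0]],
    [0,[0,0,0],[0,0,0]]
  ]
}}

```text
clock: 22.1
tool_pos: [0.4493, 0.1433, 0.1363]
ee_rot: [[-0.213, 0.977, 0.003], [0.977, 0.213, 0.003], [0.002, 0.003, -1.0]]
contact_force: [-0.9, -0.6, 0.1]
grip_width: 0.088
```

Run:
```python
from h import *
st();plan(np.array([.4448,.1467,.064]),13.4)
```

```text
22.1 [0.4493 0.1433 0.1363] [-0.9 -0.6  0.1] 0.088
[[-0.213, 0.977, 0.003], [0.977, 0.213, 0.003], [0.002, 0.003, -1.0]] [-0.13  0.74 -0.44  2.12  0.74  0.43 -0.95]
[0.0, [0.21, -0.19, 3.62], [0.1, -0.1, -0.6]]
[0.0, [0.21, -0.19, 3.62], [0.1, -0.1, -0.6]]
n 2 yaw now 12.3 turn 1.1 shift world mm [ -4.5   3.4 -72.3]
```

{"method": "move_arm", "body": {
  "steps": [
    [0,[0.4,-0.5,2.2],[0.1,0,-0.6]],
    [0,[0.2,-0.1,2.2],[0,0,-0.5]],
    [0,[0.2,0,1.5],[0,0,0]],
    [0,[0,0,0],[0,0,0]]
  ]
}}

```text
clock: 22.6
tool_pos: [0.4452, 0.1433, 0.0768]
ee_rot: [[-0.22, 0.976, 0.004], [0.976, 0.22, 0.001], [-0.0, 0.004, -1.0]]
contact_force: [-0.2, 0.2, -0.1]
grip_width: 0.0882
```

Run:
```python
from h import *
st();plan(np.array([.4448,.1467,.064]),13.4)
```

```text
22.6 [0.4452 0.1433 0.0768] [-0.2  0.2 -0.1] 0.0882
[[-0.22, 0.976, 0.004], [0.976, 0.22, 0.001], [-0.0, 0.004, -1.0]] [-0.26  0.84 -0.25  2.16  0.89  0.24 -1.08]
[0.0, [0.34, 0.03, 1.28], [0.2, 0.0, -0.7]]
n 1 yaw now 12.7 turn 0.7 shift world mm [ -0.4   3.4 -12.8]
```

{"method": "move_arm", "body": {
  "steps": [
    [0,[0.4,0,0.7],[0.2,0,-0.7]],
    [0,[0.1,0,0.4],[0,0,0]],
    [0,[0,0,0],[0,0,0]]
  ]
}}

```text
clock: 22.98
tool_pos: [0.4455, 0.1471, 0.0664]
ee_rot: [[-0.229, 0.973, 0.003], [0.973, 0.229, 0.001], [-0.0, 0.003, -1.0]]
contact_force: [0.3, 0.6, -0.4]
grip_width: 0.0882
```

Run:
```python
from h import *
st();plan(np.array([.4448,.1467,.064]),13.4)
```

```text
22.975 [0.4455 0.1471 0.0664] [ 0.3  0.6 -0.4] 0.0882
[[-0.229, 0.973, 0.003], [0.973, 0.229, 0.001], [-0.0, 0.003, -1.0]] [-0.28  0.86 -0.22  2.16  0.91  0.21 -1.1 ]
[0.0, [-0.02, -0.08, 0.24], [0.2, 0.0, -0.2]]
n 1 yaw now 13.2 turn 0.2 shift world mm [-0.7 -0.4 -2.4]
```

{"method": "move_arm", "body": {
  "steps": [
    [0,[0,-0.1,0.2],[0.2,0,0]],
    [1,[0,0,0],[0,0,0]],
    [1,[0,0,0],[0,0,0]],
    [1,[0,0,0],[0,0,0]],
    [1,[0,0,0],[0,0,0]],
    [1,[0,0,0],[0,0,0]],
    [1,[0,0,0],[0,0,0]],
    [1,[0,0,0],[0,0,0]]
  ]
}}

```text
clock: 23.98
tool_pos: [0.4449, 0.1469, 0.0648]
ee_rot: [[-0.229, 0.973, 0.0], [0.973, 0.229, 0.0], [0.0, 0.0, -1.0]]
contact_force: [0.5, -0.3, 0.4]
grip_width: 0.0392
```

{"method": "move_arm", "body": {
  "steps": [
    [1,[0,0,-1.5],[0,0,0]],
    [1,[0,0,-4],[0,0,0]],
    [1,[0,0,-4],[0,0,0]],
    [1,[0,0,0],[0,0,0]]
  ]
}}

```text
clock: 24.48
tool_pos: [0.4433, 0.1462, 0.1606]
ee_rot: [[-0.23, 0.973, -0.005], [0.973, 0.23, -0.002], [-0.001, -0.005, -1.0]]
contact_force: [0.9, 0.6, -3.4]
grip_width: 0.0395
```

Run:
```python
from h import *
st();plan(np.array([.606,-.05,.17]),4.5,grip=1)
```

```text
24.475 [0.4433 0.1462 0.1606] [ 0.9  0.6 -3.4] 0.0395
[[-0.23, 0.973, -0.005], [0.973, 0.23, -0.002], [-0.001, -0.005, -1.0]] [-0.1   0.7  -0.51  2.11  0.7   0.51 -0.91]
[1, [-4.57, 2.26, -0.19], [-0.1, 0.0, 1.8]]
[1, [-4.49, 2.4, -0.19], [-0.1, 0.0, 1.8]]
[1, [-4.42, 2.54, -0.19], [-0.1, 0.0, 1.8]]
[1, [-4.34, 2.68, -0.19], [-0.1, 0.0, 1.8]]
[1, [-4.25, 2.81, -0.19], [-0.1, 0.0, 1.8]]
n 5 yaw now 13.3 turn -8.8 shift world mm [ 162.7 -196.2    9.4]
```

{"method": "move_arm", "body": {
  "steps": [
    [1,[-4.6,2.3,-0.2],[0,0,1.8]],
    [1,[-4.5,2.4,-0.2],[0,0,1.8]],
    [1,[-4.4,2.5,-0.2],[0,0,1.8]],
    [1,[-4.3,2.7,-0.2],[0,0,1.8]],
    [1,[-4.2,2.8,-0.2],[0,0,1.6]],
    [1,[0,0,0],[0,0,0]],
    [1,[0,0,0],[0,0,0]]
  ]
}}

```text
clock: 25.35
tool_pos: [0.6044, -0.0567, 0.1566]
ee_rot: [[-0.078, 0.997, -0.022], [0.997, 0.078, -0.007], [-0.005, -0.023, -1.0]]
contact_force: [-0.7, 0.4, -3.7]
grip_width: 0.0397
```

Run:
```python
from h import *
s=st();c=cap('wrist','w13.png');plan(np.array([.6149,-.0541,.12]),4.5,grip=1)
```

```text
25.35 [ 0.6044 -0.0567  0.1566] [-0.7  0.4 -3.7] 0.0397
[[-0.078, 0.997, -0.022], [0.997, 0.078, -0.007], [-0.005, -0.023, -1.0]] [ 0.33  0.86 -0.58  1.68  0.61  0.82 -0.45]
[1, [0.27, 1.16, 3.63], [-1.3, 0.4, -0.1]]
n 1 yaw now 4.4 turn 0.1 shift world mm [ 10.5   3.3 -36.6]
```

View pics/w13.png

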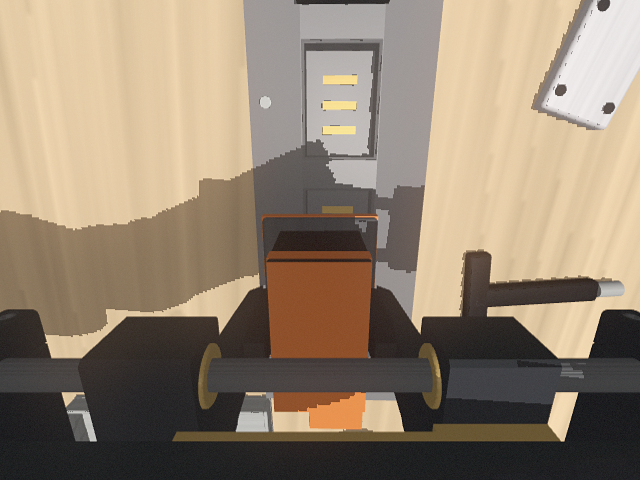

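{"method": "move_arm", "body": {
  "steps": [
    [1,[0.3,1.2,2.0],[-1.3,0.4,0]],
    [1,[0,0,0],[0,0,0]],
    [1,[0,0,0],[0,0,0]]
  ]
}}

```text
clock: 25.78
tool_pos: [0.6133, -0.0502, 0.1353]
ee_rot: [[-0.084, 0.996, -0.004], [0.996, 0.084, 0.0], [0.001, -0.004, -1.0]]
contact_force: [-0.9, -0.2, -3.3]
grip_width: 0.0395
```

Run:
```python
from h import *
s=st();plan(np.array([.6149,-.0540,.103]),4.4,grip=1)
```

```text
25.775 [ 0.6133 -0.0502  0.1353] [-0.9 -0.2 -3.3] 0.0395
[[-0.084, 0.996, -0.004], [0.996, 0.084, 0.0], [0.001, -0.004, -1.0]] [ 0.31  0.89 -0.56  1.68  0.64  0.77 -0.47]
[1, [-0.4, 0.14, 3.23], [-0.2, -0.0, 0.4]]
n 1 yaw now 4.8 turn -0.4 shift world mm [  1.6  -3.8 -32.3]
```

{"method": "move_arm", "body": {
  "steps": [
    [1,[-0.4,0.1,1.5],[-0.2,0,0.4]],
    [1,[0,0,1.6],[0,0,0]],
    [1,[0,0,0],[0,0,0]],
    [1,[0,0,0],[0,0,0]]
  ]
}}

```text
clock: 26.28
tool_pos: [0.6142, -0.0542, 0.1027]
ee_rot: [[-0.077, 0.997, -0.0], [0.997, 0.077, 0.0], [0.0, -0.0, -1.0]]
contact_force: [-0.3, -0.5, -2.8]
grip_width: 0.0397
```

Run:
```python
from h import *
s=st();plan(np.array([.6149,-.0540,.095]),4.4,grip=1)
```

```text
26.275 [ 0.6142 -0.0542  0.1027] [-0.3 -0.5 -2.8] 0.0397
[[-0.077, 0.997, -0.0], [0.997, 0.077, 0.0], [0.0, -0.0, -1.0]] [ 0.3   0.93 -0.53  1.69  0.67  0.71 -0.5 ]
[1, [0.01, 0.07, 0.77], [-0.0, -0.0, 0.0]]
n 1 yaw now 4.4 turn -0.0 shift world mm [ 0.7  0.2 -7.7]
```

{"method": "move_arm", "body": {
  "steps": [
    [1,[0,0.05,0.5],[0,0,0]],
    [1,[0,0,0.4],[0,0,0]],
    [1,[0,0,0.3],[0,0,0]]
  ]
}}

```text
clock: 26.65
tool_pos: [0.6154, -0.0541, 0.0907]
ee_rot: [[-0.077, 0.997, 0.001], [0.997, 0.077, 0.0], [0.0, 0.001, -1.0]]
contact_force: [0.1, -0.0, -3.7]
grip_width: 0.0397
```

{"method": "move_arm", "body": {
  "steps": [
    [1,[0,0,0.3],[0,0,0]],
    [1,[0,0,0.3],[0,0,0]]
  ]
}}

```text
clock: 26.9
tool_pos: [0.6155, -0.0541, 0.0844]
ee_rot: [[-0.077, 0.997, 0.001], [0.997, 0.077, 0.0], [0.0, 0.002, -1.0]]
contact_force: [0.2, -0.8, -2.6]
grip_width: 0.0399
```

{"method": "move_arm", "body": {
  "steps": [
    [1,[0,0,0.35],[0,0,0]],
    [1,[0,0,0.3],[0,0,0]],
    [1,[0,0,0.2],[0,0,0]]
  ]
}}

```text
clock: 27.28
tool_pos: [0.6155, -0.054, 0.0752]
ee_rot: [[-0.077, 0.997, 0.001], [0.997, 0.077, 0.0], [0.0, 0.001, -1.0]]
contact_force: [0.1, 0.8, -3.5]
grip_width: 0.0395
```

{"method": "move_arm", "body": {
  "steps": [
    [1,[0,0,0.2],[0,0,0]]
  ]
}}

```text
clock: 27.4
tool_pos: [0.6156, -0.054, 0.0748]
ee_rot: [[-0.077, 0.997, 0.002], [0.997, 0.077, -0.001], [-0.001, 0.001, -1.0]]
contact_force: [-5.5, -0.9, 21.5]
grip_width: 0.0398
```

Seated at z = 0.0748, as worked out. Release, rise, and look at everything before switching on.

{"method": "move_arm", "body": {
  "steps": [
    [1,[0,0,0.1],[0,0,0]],
    [1,[0,0,0],[0,0,0]],
    [0,[0,0,0],[0,0,0]],
    [0,[0,0,0],[0,0,0]],
    [0,[0,0,0],[0,0,0]],
    [0,[0,0,0],[0,0,0]],
    [0,[0,0,-3],[0,0,0]],
    [0,[0,0,-5],[0,0,0]],
    [0,[0,0,-2],[0,0,0]],
    [0,[0,0,0],[0,0,0]]
  ]
}}

```text
clock: 28.65
tool_pos: [0.6163, -0.0535, 0.1777]
ee_rot: [[-0.077, 0.997, 0.004], [0.997, 0.077, -0.001], [-0.001, 0.004, -1.0]]
contact_force: [0.2, 0.5, -0.9]
grip_width: 0.088
```

Run:
```python
from meas import *
st(); cap('wrist','w14.png'); cap('scene','s14.png')
t=cap('top','t14.png'); print(blobs(t,*OR,.086),blobs(t,*GR,.08,30))
plan(np.array([.631,.130,.14]),4.5,grip=1)
```

```text
28.65 [ 0.6163 -0.0535  0.1777] [ 0.2  0.5 -0.9] 0.088
[[-0.077, 0.997, 0.004], [0.997, 0.077, -0.001], [-0.001, 0.004, -1.0]] [ 0.33  0.83 -0.6   1.65  0.59  0.84 -0.44]
[([583.0, 236.0], 547.5, -583.2, 129.9, 162.8, 84.9), ([582.0, 130.0], 778.2, -599.7, 162.3, 266.6, -3.9)] [([259.0, 194.0], 628.8, 132.0, 22.5, 29.0, -88.5)]
[1, [4.55, 0.76, 0.88], [-0.0, 0.0, -0.0]]
[1, [4.55, 0.76, 0.88], [-0.0, 0.0, -0.0]]
[1, [4.55, 0.76, 0.88], [-0.0, 0.0, -0.0]]
[1, [4.55, 0.76, 0.88], [-0.0, 0.0, -0.0]]
n 4 yaw now 4.4 turn 0.1 shift world mm [ 16.2 183.7 -35.3]
```

View pics/s14.png

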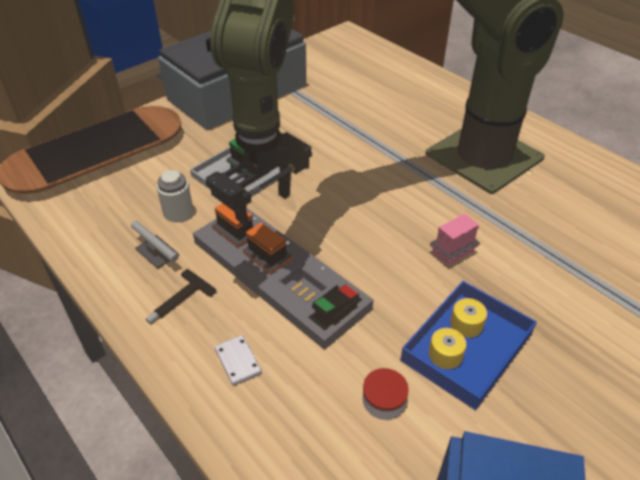

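View pics/t14.png

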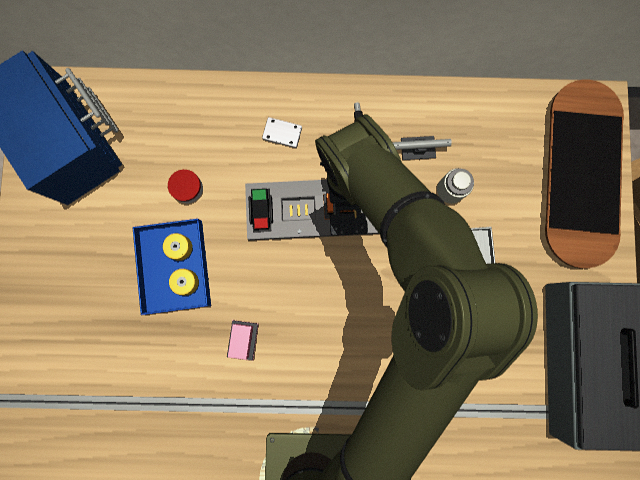

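View pics/w14.png

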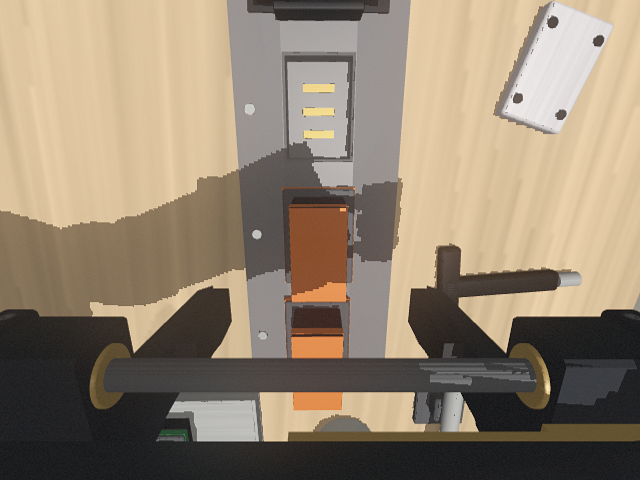

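{"method": "move_arm", "body": {
  "steps": [
    [1,[4.6,0.8,0.5],[0,0,0]],
    [1,[4.6,0.8,0.5],[0,0,0]],
    [1,[4.6,0.8,0.5],[0,0,0]],
    [1,[4.6,0.8,0.5],[0,0,0]],
    [1,[0,0,0],[0,0,0]],
    [1,[0,0,0],[0,0,0]]
  ]
}}

```text
clock: 29.55
tool_pos: [0.6293, 0.1336, 0.1441]
ee_rot: [[-0.074, 0.997, -0.015], [0.997, 0.074, -0.006], [-0.005, -0.015, -1.0]]
contact_force: [0.2, -0.2, -0.4]
grip_width: 0.0304
```

Run:
```python
from meas import *
st(); c=cap('wrist','w15.png');print(blobs(c,*GR,.067,50))
plan(np.array([.633,.132,.10]),4.5,grip=1)
```

```text
29.55 [0.6293 0.1336 0.1441] [ 0.2 -0.2 -0.4] 0.0304
[[-0.074, 0.997, -0.015], [0.997, 0.074, -0.006], [-0.005, -0.015, -1.0]] [ 0.01  0.91 -0.55  1.57  0.58  0.85 -0.7 ]
[([326.0, 261.0], 630.1, 133.1, 20.6, 30.4, -86.4)]
[1, [-0.24, 0.44, 4.42], [-0.9, 0.2, -0.2]]
n 1 yaw now 4.3 turn 0.2 shift world mm [  3.9  -2.3 -44.3]
```

{"method": "move_arm", "body": {
  "steps": [
    [1,[-0.1,0.4,1.5],[-0.9,0.2,0]],
    [1,[0,0,2],[0,0,0]],
    [1,[0,0,0],[0,0,0]],
    [1,[0,0,0],[0,0,0]],
    [1,[0,0,0],[0,0,0]]
  ]
}}

```text
clock: 30.22
tool_pos: [0.6334, 0.1281, 0.1074]
ee_rot: [[-0.068, 0.998, -0.0], [0.998, 0.068, -0.003], [-0.003, -0.0, -1.0]]
contact_force: [0.1, -0.3, 0.9]
grip_width: 0.0005
```

Run:
```python
from meas import *
st(); plan(np.array([.633,.132,.088]),4.5,grip=1)
```

```text
30.225 [0.6334 0.1281 0.1074] [ 0.1 -0.3  0.9] 0.0005
[[-0.068, 0.998, -0.0], [0.998, 0.068, -0.003], [-0.003, -0.0, -1.0]] [-0.    0.95 -0.52  1.6   0.63  0.77 -0.73]
[1, [0.4, -0.01, 1.94], [-0.0, 0.2, -0.6]]
n 1 yaw now 3.9 turn 0.6 shift world mm [ -0.4   3.9 -19.4]
```

{"method": "move_arm", "body": {
  "steps": [
    [1,[0.4,0,1.0],[0,0,-0.6]],
    [1,[0,0,0.8],[0,0,0]],
    [1,[0,0,0.6],[0,0,0]],
    [1,[0,0,0.4],[0,0,0]]
  ]
}}

```text
clock: 30.72
tool_pos: [0.6363, 0.1332, 0.08]
ee_rot: [[-0.079, 0.997, 0.007], [0.997, 0.079, -0.001], [-0.002, 0.007, -1.0]]
contact_force: [1.0, 0.9, 1.1]
grip_width: 0.0006
```

{"method": "move_arm", "body": {
  "steps": [
    [1,[0,0,0.4],[0,0,0]]
  ]
}}

```text
clock: 30.85
tool_pos: [0.6365, 0.1332, 0.0758]
ee_rot: [[-0.079, 0.997, 0.007], [0.997, 0.079, -0.001], [-0.002, 0.007, -1.0]]
contact_force: [0.8, 0.3, -0.4]
grip_width: 0.0002
```

{"method": "move_arm", "body": {
  "steps": [
    [1,[0,0,-2],[0,0,0]],
    [1,[0,0,-5],[0,0,0]],
    [1,[-4,0,-5],[0,0,0]],
    [1,[-4,0,0],[0,0,0]],
    [1,[0,0,0],[0,0,0]]
  ]
}}

```text
clock: 31.48
tool_pos: [0.6391, 0.0536, 0.2016]
ee_rot: [[-0.083, 0.997, 0.002], [0.997, 0.083, -0.002], [-0.002, 0.001, -1.0]]
contact_force: [0.2, 0.0, 0.1]
grip_width: 0.0004
```

Run:
```python
from meas import *
st(); c=cap('wrist','w16.png');t=cap('top','t16.png')
print(blobs(t,*OR,.086),blobs(t,*GR,.08,30),blobs(t,*RED,.06,30))
```

```text
31.475 [0.6391 0.0536 0.2016] [0.2 0.  0.1] 0.0004
[[-0.083, 0.997, 0.002], [0.997, 0.083, -0.002], [-0.002, 0.001, -1.0]] [ 0.16  0.83 -0.6   1.56  0.55  0.93 -0.55]
[([584.0, 235.0], 550.6, -585.9, 134.4, 162.6, 89.0), ([397.0, 198.0], 623.1, -171.7, 31.4, 40.5, 5.9), ([580.0, 134.0], 764.6, -598.7, 162.2, 293.9, -4.0)] [([470.0, 272.0], 466.9, -334.2, 41.2, 53.8, -83.5), ([259.0, 194.0], 628.9, 129.8, 22.4, 28.8, -87.8)] [([260.0, 220.0], 573.7, 129.9, 22.6, 29.1, -87.9), ([184.0, 185.0], 649.2, 304.0, 68.9, 70.1, -88.5)]
```

View pics/w16.png

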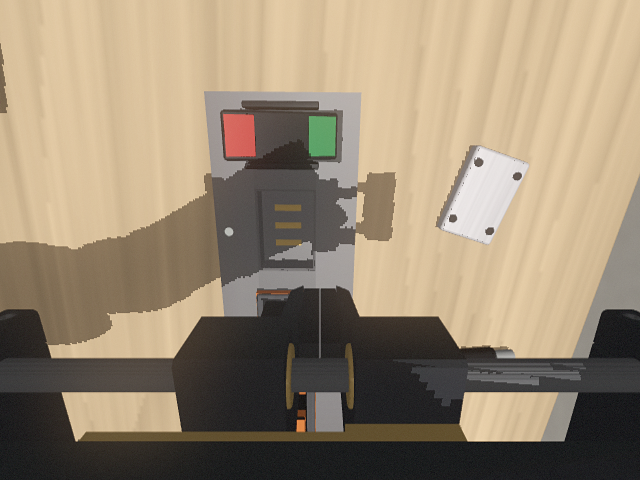

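View pics/t16.png

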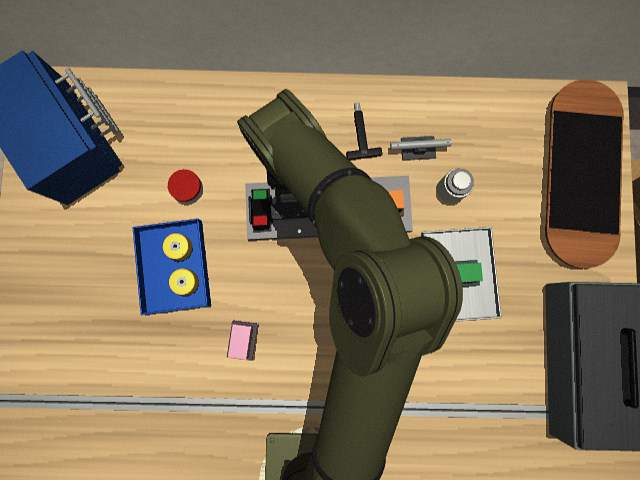

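{"method": "move_arm", "body": {
  "steps": [
    [1,[4,-2,-3],[0,0,0]],
    [1,[5,-3,0],[0,0,0]],
    [1,[5,-3,0],[0,0,0]],
    [1,[5,-3,0],[0,0,0]],
    [1,[5,-3,0],[0,0,0]],
    [1,[5,-3,0],[0,0,0]],
    [1,[0,0,0],[0,0,0]]
  ]
}}

```text
clock: 32.45
tool_pos: [0.4275, 0.3529, 0.2341]
ee_rot: [[-0.107, 0.994, -0.006], [0.994, 0.107, 0.012], [0.013, -0.005, -1.0]]
contact_force: [0.8, -0.4, 0.5]
grip_width: 0.0002
```

Run:
```python
from meas import *
st(); t=cap('top','t17.png');cap('scene','s17.png')
print(blobs(t,*OR,.086),blobs(t,*GR,.08,30),blobs(t,*RED,.06,30))
```

```text
32.45 [0.4275 0.3529 0.2341] [ 0.8 -0.4  0.5] 0.0002
[[-0.107, 0.994, -0.006], [0.994, 0.107, 0.012], [0.013, -0.005, -1.0]] [-0.41  0.68 -0.6   1.8   0.49  0.81 -1.15]
[([580.0, 238.0], 543.4, -577.5, 119.0, 167.2, 77.5), ([342.0, 202.0], 615.1, -54.2, 40.7, 70.2, -85.5), ([387.0, 200.0], 621.8, -152.8, 40.5, 69.5, -85.3), ([594.0, 106.0], 856.1, -616.9, 105.4, 169.8, 70.9)] [([465.0, 273.0], 465.8, -325.4, 41.4, 71.3, -84.8), ([259.0, 194.0], 628.7, 129.8, 20.8, 30.0, -83.7)] [([260.0, 220.0], 573.7, 129.9, 22.6, 29.1, -87.8), ([183.0, 185.0], 649.2, 304.0, 68.9, 70.1, -88.5)]
```

View pics/t17.png

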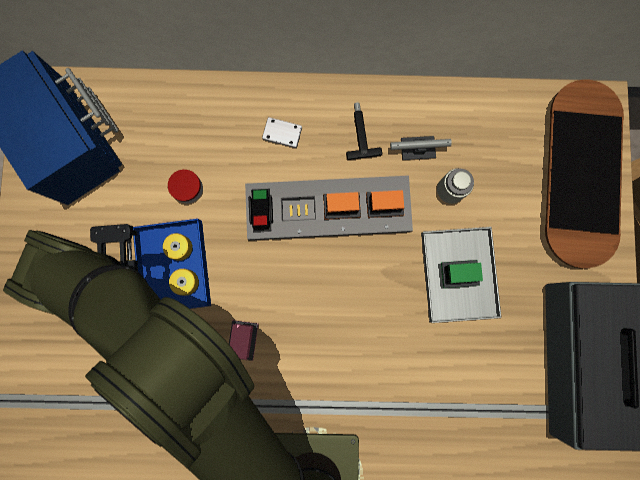

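View pics/s17.png

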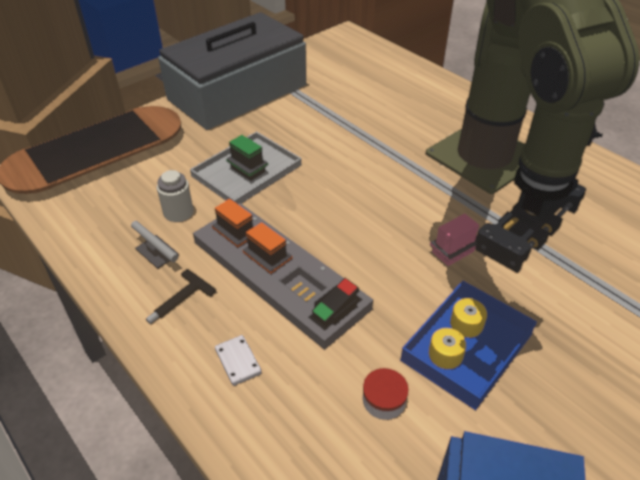

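{"method": "move_arm", "body": {
  "steps": [
    [1,[0,0,0],[0,0,0]],
    [1,[0,0,0],[0,0,0]]
  ]
}}

```text
clock: 32.8
tool_pos: [0.4332, 0.3452, 0.2327]
ee_rot: [[-0.094, 0.996, -0.004], [0.996, 0.094, 0.005], [0.005, -0.004, -1.0]]
contact_force: [0.6, -0.3, -0.7]
grip_width: 0.0005
```

Run:
```python
from h import *
print(env.close_job())
```

```text
the job is handed in; nothing more can be done
None
```

The job is done and handed in at about 33 s. I switched the dock off, stood the one green pack in the tray, plugged both orange packs into socket0 and socket1, then switched the dock back on.

**Final checks, from the last top and scene pictures:**
- **Charged pack:** it stands upright in the tray at about (466, -325) mm.
- **Flat packs:** their tops lie at (622, -153) and (615, -54) mm, within about 1 mm of where I worked out the sockets to be. Both reached the fully-in height and then resisted a further push at about 20 N.
- **Rocker:** its red patch is back where it was at the start, when the dock was on, and the green end looks down. I did not feel a hard stop on the final push; it had already snapped over.
- **Everything else:** the bystanders and the pink look-alike look unmoved.

**Forces that ran high:** pushing the rocker off ended at about 49 N at the fingertips. Setting the green pack on the tray floor briefly reached 65 N through the pack. Both are below the 120 N wrist limit, and neither was on the arm or the gripper's body.

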